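Load the drying plate with vented specimen jars

TASK

Set up a drying run on the drying plate: turn the empty aluminium tray end for end so that its narrow nose leads, and slide it along the guide rails until it is fully home against the backstop. Then stand every square jar upright in a pocket of the docked tray and loosen each captive screw cap anticlockwise as far as its stop, so that the specimens can dry. Only when all jars are in and vented, turn the heat knob clockwise to its end stop; leave the small tools and the dish lying round the plate as they are.

Things in the scene. Friction and masses are not known exactly. Their poses are not given: they have to be found in the camera images.
- dryer: low drying plate fixed to the bench, 178 mm (x) by 253 mm (y). Origin at bench level under the centre of the docked tray; x is the way the tray slides in, away from the robot; z up. Dark deck, top 12 mm above the bench, x -92 to +86 mm. A grey control box 33 mm high at its left rear (x -18 to +86, y +94 to +160 mm) carries the heat knob
- dock (a point): on the deck, 12 mm above the bench, at the dryer's x = y = 0, axes as the dryer's: the docked tray's origin belongs here. Guide rails along x from -30 to +70 mm: 145 mm between inner faces, 17 mm high; lips 10 mm above the deck (126 mm apart) reach over the tray's flanges, so it cannot go in from above. Lead-ins from x = -57 mm, splayed to about 165 mm. Backstop face at x = +62 mm
- tray: loose aluminium tray, 0.38 kg, block 120 x 120 x 24 mm with four square pockets. Origin at the centre of the block's underside, z up, x towards its narrow nose. Bottom flanges along both sides, 6 mm thick, 140 mm over both, slide under the rail lips. Tail: end plate at x = -60 to -68 mm, 160 mm wide, too wide for the rails. Starts on the bench with its tail towards the dryer
- tray_grip (a point): black grip block in the middle of the tray, 30 mm long (tray x) by 14 mm thick (tray y), exposed from 24 to 51 mm above the underside; this point is on its axis, 40 mm above the underside. Pinch it across y
- tray_nose (a point): middle of the nose edge of the tray: x = +60 mm, 3 mm above its underside; reaches the backstop when home
- pocket0 (a point): middle of the floor of a tray pocket, at x = -34, y = -34 mm of the tray, 6 mm above its underside. Pocket 44.5 mm square, sides along the tray's x and y, 18 mm deep, 2 mm chamfer at the mouth; it keeps a jar from turning
- pocket1 (a point): middle of the floor of a tray pocket, at x = -34, y = 34 mm of the tray, 6 mm above its underside. Pocket 44.5 mm square, sides along the tray's x and y, 18 mm deep, 2 mm chamfer at the mouth; it keeps a jar from turning
- pocket2 (a point): middle of the floor of a tray pocket, at x = 34, y = -34 mm of the tray, 6 mm above its underside. Pocket 44.5 mm square, sides along the tray's x and y, 18 mm deep, 2 mm chamfer at the mouth; it keeps a jar from turning
- pocket3 (a point): middle of the floor of a tray pocket, at x = 34, y = 34 mm of the tray, 6 mm above its underside. Pocket 44.5 mm square, sides along the tray's x and y, 18 mm deep, 2 mm chamfer at the mouth; it keeps a jar from turning
- jar_a: square glass jar holding a cone, 0.14 kg: body 40 x 40 mm, 50 mm high, 74 mm high with its black cap; may be absent. Origin at the centre of its underside, z up, x and y square to its sides. Starts on the bench, where it would turn with its cap; any pocket, any of the four ways round will do
- cap_a (a joint): captive ribbed screw cap of jar_a, 37.6 mm across, 54 to 74 mm above the jar's underside when tight, turning about the jar's axis: 0 tight, growing anticlockwise seen from above to the stop at 2.2 rad, fully loose. Stays where left (friction 0.05 N m), rises 1.3 mm per rad, cannot come off. A white rib on top lies along the jar's -x when tight
- jar_b: square glass jar holding two pebbles, 0.14 kg: body 40 x 40 mm, 50 mm high, 74 mm high with its black cap; may be absent. Origin at the centre of its underside, z up, x and y square to its sides. Starts on the bench, where it would turn with its cap; any pocket, any of the four ways round will do
- cap_b (a joint): captive ribbed screw cap of jar_b, 37.6 mm across, 54 to 74 mm above the jar's underside when tight, turning about the jar's axis: 0 tight, growing anticlockwise seen from above to the stop at 2.2 rad, fully loose. Stays where left (friction 0.05 N m), rises 1.3 mm per rad, cannot come off. A white rib on top lies along the jar's -x when tight
- jar_c: square glass jar holding a seed pod, 0.14 kg: body 40 x 40 mm, 50 mm high, 74 mm high with its black cap; may be absent. Origin at the centre of its underside, z up, x and y square to its sides. Starts on the bench, where it would turn with its cap; any pocket, any of the four ways round will do
- cap_c (a joint): captive ribbed screw cap of jar_c, 37.6 mm across, 54 to 74 mm above the jar's underside when tight, turning about the jar's axis: 0 tight, growing anticlockwise seen from above to the stop at 2.2 rad, fully loose. Stays where left (friction 0.05 N m), rises 1.3 mm per rad, cannot come off. A white rib on top lies along the jar's -x when tight
- jar_d: square glass jar holding a pale shell, 0.14 kg: body 40 x 40 mm, 50 mm high, 74 mm high with its black cap; may be absent. Origin at the centre of its underside, z up, x and y square to its sides. Starts on the bench, where it would turn with its cap; any pocket, any of the four ways round will do
- cap_d (a joint): captive ribbed screw cap of jar_d, 37.6 mm across, 54 to 74 mm above the jar's underside when tight, turning about the jar's axis: 0 tight, growing anticlockwise seen from above to the stop at 2.2 rad, fully loose. Stays where left (friction 0.05 N m), rises 1.3 mm per rad, cannot come off. A white rib on top lies along the jar's -x when tight
- heat (a joint): heat knob on the control box: 0 = off, growing clockwise seen from above to the end stop at 2.4 rad = full; stays where it is left (friction 0.04 N m)
- heat_grip (a point): on the knob's axis at the height to grip its bar, 70 mm above the bench; the bar is 38 mm long along this point's x, 14 mm thick, and turns with the knob; its top is 7 mm higher. A white line on top marks the bar's -x end
- needle: mounted needle with wooden handle, 145 mm long, on the papers (8 mm thick) at the left; bystander, origin under its middle
- brush: flat dusting brush, 152 mm long, on the same papers; bystander, origin under its middle
- dish: glass petri dish, 62 mm across, 14 mm high, on the bench; bystander, origin under its middle
- tweezers: steel forceps, 132 mm long, on the bench; bystander, origin under its middle

How it is judged:
On the way, in this order (a step that is already met when the one before it is completed fails the run):
1. the tray is fully home in the guide rails (x of tray_nose in the frame of dock above 0.056 m and z of tray_nose in the frame of dock below 0.008 m and horizontal distance between tray and dock below 0.008 m), for 0.3 s.
2. every jar stands in a pocket of the docked tray with its cap loosened to the stop (all of step 1 and (distance between jar_a and pocket0 below 0.008 m or distance between jar_a and pocket1 below 0.008 m or distance between jar_a and pocket2 below 0.008 m or distance between jar_a and pocket3 below 0.008 m) and angle between each of jar_a, jar_b, jar_c, jar_d's own z axis and vertical below 0.2 rad and (distance between jar_b and pocket0 below 0.008 m or distance between jar_b and pocket1 below 0.008 m or distance between jar_b and pocket2 below 0.008 m or distance between jar_b and pocket3 below 0.008 m) and (distance between jar_c and pocket0 below 0.008 m or distance between jar_c and pocket1 below 0.008 m or distance between jar_c and pocket2 below 0.008 m or distance between jar_c and pocket3 below 0.008 m) and (distance between jar_d and pocket0 below 0.008 m or distance between jar_d and pocket1 below 0.008 m or distance between jar_d and pocket2 below 0.008 m or distance between jar_d and pocket3 below 0.008 m) and value of joint each of cap_a, cap_b, cap_c, cap_d above 1.95 rad), for 0.2 s.
3. the heat knob is at its clockwise end stop (value of joint heat above 2.25 rad), for 0.2 s.
At the end, for the whole second after the job is handed in: tray home in the rails (nose within 6 mm of the backstop, underside on the deck), every present jar upright in a tray pocket (base within 8 mm, tilted less than 0.2 rad of the middle of the pocket floor), every cap turned to at least 1.95 of its 2.2 rad, heat knob at least 2.25 of its 2.4 rad (all of step 2 and value of joint heat above 2.25 rad); the robot touches nothing.
It fails at once if the mounted needle is pushed more than 4 cm from where it lay (distance of needle from where it was at the start of the episode above 0.04 m).
It fails at once if the dusting brush is pushed more than 4 cm from where it lay (distance of brush from where it was at the start of the episode above 0.04 m).
It fails at once if the petri dish is pushed more than 4 cm from where it lay (distance of dish from where it was at the start of the episode above 0.04 m).
It fails at once if the forceps is pushed more than 4 cm from where it lay (distance of tweezers from where it was at the start of the episode above 0.04 m).
Of jar_a, jar_b, jar_c, jar_d only 2 to 3 are there at a start; the rules pass over those that are not, and their reading is None.
At some moment in a run one of jar_a, jar_b, jar_c, jar_d may be knocked a few centimetres aside while the robot is not near it.
Once in a run the grip may slacken for a moment while it holds something.
It also fails if it takes over 210 s, if anything falls off the work surface, if the arm or the gripper's body presses on something with over 40 N, if the wrist force passes 120 N, or if a joint passes its speed limit or range.

ROBOT

A 6-joint arm with a two-finger parallel gripper is mounted at the origin on a cart in front of the work surface, level with it; the furniture and walls round the work are solid. World frame = base frame: x ahead of the robot, y to its left, z up, the work surface at z = 0. Lengths are in m, angles in rad, forces in N, time in s.
With the tool pointing down it reaches from about 0.35 to 0.975 m from the base axis. Payload 17.4 kg.
Tool frame: the origin (TCP) lies at the very end of the fingers, on their centre line; the grasp point (between the pads) lies 19 mm behind it (arm.pinch_z is the distance from the TCP to the grasp point, in m); z points along the fingers, y is the line along which they close (so a half turn about z gives the same grasp; the last joint's range is limited). The gripper opens to 85 mm and grips with 20 to 120 N. Pads are 22 mm wide; open, the fingers measure 114 mm over their backs; the gripper's body (76 mm by 85 mm) begins 54 mm behind the grasp point. The pads swing forward as they close: fully open they stand 13 mm farther back than shut.
Start: joints at [-1.354, 0.116, 1.442, -0, 1.584, -0.038], TCP at [0.17, -0.653, 0.231] pointing down, gripper open.
Joint ranges: [-2.83, 2.83], [-0.83, 2.19], [0.07, 2.5], [-1.14, 4.28], [0.01, 3], [-2.97, 2.97]. Speed limits (rad/s): [1.89, 1.89, 2.22, 3.14, 3.14, 3.14].

INTERFACE

Orientations are given as a unit quaternion [w, x, y, z].
In Python, from rig import arm gives the robot as it stands.
- The arm moves only by the tool step_arm, never from a script. Its argument "plan" is a list of rows, each an object with "translation": the shift along the tool's x, y, z scaled (see below), a list of three; "dr": the turn, a rotation vector about the tool's x, y, z scaled (see below), a list of three; "grip": the opening, from 0 (shut) to 1 (fully open). A call has 1 to 10 rows; each row is the pose to reach, as a shift and turn from the pose commanded when the call began, along the tool's axes at that moment, turning the shorter way round; what a row does not reach only later rows make up. The controller multiplies each number of a shift by 80 cm and each number of a turn by 2 pi rad. A row lasts 1/12 s, in which the tool goes at most 41.7 mm and 7.16 degrees, less where a joint would pass 70% of its speed; a pose out of reach is approached as far as the arm can. A call with a number of a shift or a turn outside -1 to 1 is refused whole. A call with a gripper value outside its range is refused whole. The fingers move at their own pace and stop on an object; "grip_force" is the grip in N (left out, the last holds). Time passes only in rows, so rows that repeat a pose let the fingers close. It gives the time, the measured TCP pose, the force, the opening and the grip force at its end, in the units of the state.
- arm.state(): the state, without advancing time (a new reading comes with each control period).
- arm.read_camera(name): name is "scene" or "top" or "wrist"; returns (picture, depth): 420x560x3 uint8, red, green, blue; 420x560 float32, m along the optical axis (not along the pixel's ray), 0 where there is no reading.
- arm.calibration(name): a dict with "fx", "fy", "cx", "cy" (pixels), "dist" ([k1, k2, p1, p2, k3] as OpenCV has them; the pictures are not rectified), "R" (3x3) and "t" (3): a world point X has camera coordinates R X + t. Camera axes: x right, y down, z forward; pixel columns grow to the right and rows downward; lengths in m; the calibration is good to about 2 mm. A picture is of the moment at which its call begins: read the wrist's pose just before it. calibration takes no time and is no camera call; for the wrist camera it gives the pose at the moment of the call.
- arm.job_done(): hands the job in; it is judged then, once.
Trained networks look in the newest picture that a camera, given by its name, has taken for a name from the list of things; names that differ only in an ending like _2 or _b are one class to them, and where a whole thing is asked for, a point or a joint stands for the part that bears it (a point fixed in the world has none). Each returns a list of dicts, best first, with "p" (0 to 1); they miss things now and then, are a little off and sometimes report something else, mostly with a low value. They report only what shows in the picture. A call takes as long as a camera call.
- arm.find_in(camera, thing): "xy" ([column, row] in pixels, amid what is visible of it).
- arm.trace(camera, thing): "mask" (420x560 bool, what is visible of it) and "xy" ([column, row] in pixels, amid what is visible of it).
- arm.spot_point(camera, thing): "xy" ([column, row] in pixels: a listed point, or the origin of a listed thing).
The state is a dict: "time_s": time; "joint_pos": joint angles; "qd": joint speeds; "joint_efforts": joint torques, N m; "position": TCP position; "orientation": TCP orientation; "force": force on the tool from outside, world axes, zero at the start; "ft_torque": the same for the moment, N m; "gripper_width": finger opening in m; "grip_force": force on a finger pad.
Only numpy, scipy, OpenCV 4.12 (cv2) and the standard library are available. Lean on these libraries where they do the work, as an engineer would, in place of code of your own. Each camera call takes 0.05 s, during which the arm holds its last target. There are 200 camera calls.

## Working session

There is one attempt and no reset: what is moved stays moved. The work goes in short steps, Python scripts to look and compute and a tool call to move; the robot and the scene stay as the last step left them, time stands still between calls to the robot, and variables do not carry over. Pictures are saved under pics/ and viewed, at most 14 in all, crops included, and the job is handed in when it is done.

Besides the shell and the picture viewer there is one more tool, called after ">>>" by a JSON object that holds its "method" and its "body", one argument or row to a line. step_arm: Moves the arm, as the interface text tells. Shifts and turns lie within -1 to 1; 1 stands for 80 cm of shift or 2 pi rad of turn. Its arguments: {"type":"object","properties":{"plan":{"type":"array","items":{"type":"object","properties":{"translation":{"type":"array","items":{"type":"number","minimum":-1,"maximum":1}},"dr":{"type":"array","items":{"type":"number","minimum":-1,"maximum":1}},"grip":{"type":"number"}}}},"grip_force":{"type":"number"}},"required":["plan"]}

```bash
ls; mkdir -p pics; cat > h.py <<'E'
import numpy as np, cv2
from rig import arm
from scipy.spatial.transform import Rotation as R
def snap(c,f=None):
    cal=arm.calibration(c); im,d=arm.read_camera(c)
    if f: cv2.imwrite('pics/'+f,im[:,:,::-1])
    return im,d,cal
def ray(cal,uv):
    K=np.array([[cal['fx'],0,cal['cx']],[0,cal['fy'],cal['cy']],[0,0,1.]])
    p=cv2.undistortPoints(np.array(uv,float).reshape(-1,1,2),K,np.array(cal['dist'],float)).reshape(-1,2)
    return np.c_[p,np.ones(len(p))]
def atz(cal,uv,z):
    Rm=np.array(cal['R']);t=np.array(cal['t']); c=-Rm.T@t; d=ray(cal,uv)@Rm
    return c+d*((z-c[2])/d[:,2])[:,None]
def cloud(cal,d,mask):
    v,u=np.nonzero(mask&(d>0)); r=ray(cal,np.c_[u,v])
    return (r*d[v,u][:,None]-np.array(cal['t']))@np.array(cal['R'])
def pose():
    s=arm.state(); q=s['orientation']
    return np.array(s['position']),R.from_quat([q[1],q[2],q[3],q[0]]),s
def rel(target,yaw=None):
    """shift (scaled) and turn (scaled) for TCP target pos, tool down, tool y axis at yaw (mod pi)."""
    p,r,s=pose(); out=np.round(r.inv().apply(np.array(target)-p)/0.8,4)
    if yaw is None: return out
    y=np.array([np.cos(yaw),np.sin(yaw),0]); z=np.array([0,0,-1.])
    best=[]
    for sg in(1,-1):
        T=R.from_matrix(np.c_[np.cross(sg*y,z),sg*y,z]); best.append((r.inv()*T).as_rotvec())
    return out,[np.round(b/(2*np.pi),4) for b in best]
E
cat > a.py <<'E'
from h import *
p,r,s=pose(); print(p,r.as_matrix().round(3),s['joint_pos'],arm.pinch_z)
for c in('top','scene'):
    im,d,cal=snap(c,c+'0.png')
    print(c,[cal[k] for k in('fx','cx','cy')],-np.array(cal['R']).T@cal['t'])
    for n in('tray','tray_grip','tray_nose','dock','jar_a','cap_a','heat_grip','needle','brush','dish','tweezers'):
        f=arm.spot_point(c,n); print(n,[(np.round(x['xy']).astype(int).tolist(),round(x['p'],2)) for x in f[:5]])
E
python3 a.py
```

```text
pics
[ 0.17008068 -0.65302579  0.23056921] [[ 0.968  0.252 -0.   ]
 [ 0.252 -0.968  0.001]
 [ 0.    -0.001 -1.   ]] [-1.35379721e+00  1.16475035e-01  1.44226582e+00 -1.57853552e-05
  1.58398895e+00 -3.77946472e-02] 0.0187
top [506.3113792622404, 279.1275544360784, 222.91389460471706] [ 0.43085827 -0.01733437  1.19647223]
tray [([329, 292], 0.81)]
tray_grip [([332, 288], 0.91), ([251, 319], 0.32), ([256, 241], 0.2)]
tray_nose [([340, 316], 0.64)]
dock [([328, 200], 0.91)]
jar_a [([259, 244], 0.78), ([251, 297], 0.63), ([328, 200], 0.21)]Traceback (most recent call last):
  File "a.py", line 7, in <module>
    f=arm.spot_point(c,n); print(n,[(np.round(x['xy']).astype(int).tolist(),round(x['p'],2)) for x in f[:5]])
ValueError: it knows: brush, dish, dock, dryer, heat_grip, jar, needle, pocket, tray, tray_grip, tray_nose, tweezers
```

```bash
sed -i "s/'jar_a','cap_a'/'dryer','jar','pocket'/" a.py; python3 a.py
```

```text
[ 0.17010813 -0.65315878  0.23106779] [[ 0.968  0.252 -0.   ]
 [ 0.252 -0.968  0.   ]
 [-0.    -0.    -1.   ]] [-1.35379116e+00  1.16166050e-01  1.44179854e+00 -3.62031398e-05
  1.58400640e+00 -3.78013198e-02] 0.0187
top [506.3113792622404, 279.1275544360784, 222.91389460471706] [ 0.43085827 -0.01733437  1.19647223]
tray [([330, 292], 0.56), ([283, 141], 0.47)]
tray_grip [([334, 288], 0.57)]
tray_nose [([337, 314], 0.95)]
dock [([327, 200], 0.89)]
dryer [([325, 200], 0.68)]
jar [([258, 242], 0.88), ([227, 221], 0.76), ([251, 297], 0.64)]
pocket [([352, 300], 0.97), ([324, 305], 0.84), ([311, 280], 0.76), ([341, 273], 0.73)]
heat_grip [([274, 187], 0.67), ([285, 139], 0.62), ([325, 202], 0.36)]
needle [([204, 194], 0.61), ([352, 298], 0.18)]
brush [([201, 263], 0.91)]
dish [([286, 139], 0.86)]
tweezers [([250, 321], 0.57)]
scene [535.7954387828308, 283.37045319525333, 216.83260401617528] [-0.12935724 -0.51918969  0.42616228]
tray [([300, 307], 0.75)]
tray_grip [([297, 288], 0.79)]
tray_nose [([288, 329], 0.88)]
dock [([357, 252], 0.96)]
dryer [([353, 258], 0.57)]
jar [([191, 282], 0.8), ([247, 256], 0.57), ([236, 235], 0.57), ([297, 288], 0.25)]
pocket [([325, 300], 0.95), ([314, 323], 0.86), ([280, 295], 0.71)]
heat_grip [([304, 204], 0.98), ([358, 253], 0.37)]
needle []
brush [([178, 240], 0.89)]
dish [([349, 221], 0.57)]
tweezers [([169, 294], 0.88), ([270, 315], 0.4)]
```

View pics/top0.png

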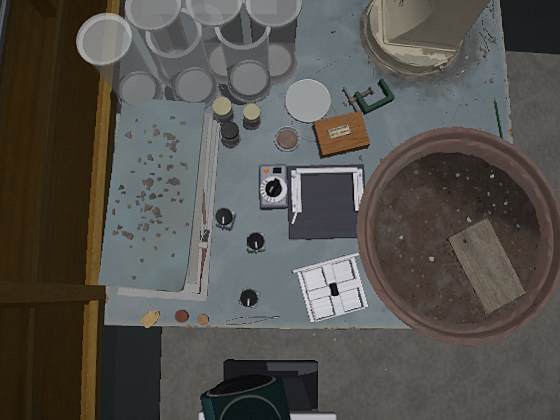

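View pics/scene0.png

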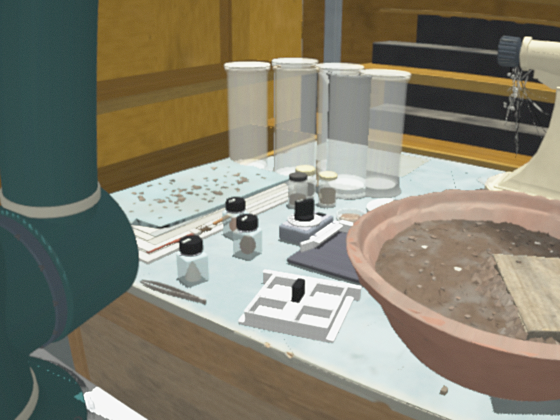

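The top view shows the dryer at about (327,200) with its knob at (273,188), and the tray at (331,290) with its tail facing the dryer. Three jars stand at (224,217), (256,241) and (249,297). A large pot on the right has its rim near (358,230). The scene view agrees.

```bash
cat > b.py <<'E'
from h import *
im,d,cal=snap('top')
print(np.array(cal['R']).round(3))
def W(n,z,th=.4):
    for x in arm.spot_point('top',n):
        if x['p']>th: print(n,round(x['p'],2),np.round(x['xy']),atz(cal,[x['xy']],z).round(4)[0])
W('tray',0);W('tray_grip',.04);W('tray_nose',.003);W('dock',.012);W('pocket',.006);W('heat_grip',.07);W('jar',0)
v,u=np.mgrid[0:420,0:560]; full=cloud(cal,d,np.ones(d.shape,bool))
P=np.full((420,560,3),np.nan); P[d>0]=full
np.save('P.npy',P); np.save('im.npy',im)
for n in('tray','dryer','jar'):
    for x in arm.trace('top',n):
        if x['p']<.4: continue
        m=x['mask']; q=P[m&(d>0)]
        print(n,round(x['p'],2),np.round(x['xy']),'zpct',np.percentile(q[:,2],[5,50,95,99]).round(3), 'mean',q.mean(0).round(3))
        if n=='jar':
            t=q[q[:,2]>.068]; print('   captop',len(t),t.mean(0).round(4),(t.max(0)-t.min(0)).round(3))
        if n=='tray':
            t=q[(q[:,2]>.015)&(q[:,2]<.035)]; print(cv2.minAreaRect(t[:,:2].astype(np.float32)*1000))
# pot
pot=(u>350)&(P[:,:,2]>.05)&(v>100)&(v<350); q=P[pot]; print('pot z',np.percentile(q[:,2],[50,90,99]), 'min x,y,max y',q[:,0].min(),q[:,1].max())
for h in(.03,.06,.1,.15,.2):
    t=q[(q[:,2]>h)]; print(h,'max y',np.percentile(t[:,1],99.5).round(3),'x at',t[t[:,1].argmax()].round(3))
big=cv2.resize(im[150:340,190:380],None,fx=3.1,fy=3.1,interpolation=cv2.INTER_CUBIC); cv2.imwrite('pics/crop0.png',big[:,:,::-1])
E
python3 b.py
```

```text
[[ 0.01  -1.     0.006]
 [-0.991 -0.011 -0.135]
 [ 0.135 -0.005 -0.991]]
tray_grip 0.76 [335. 289.] [ 0.438  -0.1523  0.04  ]
tray_nose 0.68 [331. 291.] [ 0.4331 -0.1462  0.003 ]
tray_nose 0.65 [338. 314.] [ 0.3796 -0.1634  0.003 ]
dock 0.77 [325. 199.] [ 0.6523 -0.1314  0.012 ]
pocket 0.96 [351. 300.] [ 0.4121 -0.1931  0.006 ]
pocket 0.8 [313. 280.] [ 0.4598 -0.1038  0.006 ]
pocket 0.79 [342. 272.] [ 0.4786 -0.1719  0.006 ]
pocket 0.71 [324. 308.] [ 0.3953 -0.13    0.006 ]
heat_grip 0.79 [273. 188.] [ 0.6649 -0.008   0.07  ]
heat_grip 0.45 [332. 292.] [ 0.4312 -0.1405  0.07  ]
jar 0.84 [224. 222.] [0.5947 0.1083 0.    ]
jar 0.71 [257. 240.] [0.552  0.0297 0.    ]
jar 0.58 [250. 297.] [0.4172 0.0441 0.    ]
tray 0.6 [331. 290.] zpct [0.003 0.009 0.028 0.052] mean [ 0.441 -0.147  0.015]
((442.56500244140625, -147.332275390625), (129.2375030517578, 147.2408905029297), 15.569056510925293)
dryer 0.64 [318. 199.] zpct [0.009 0.014 0.042 0.078] mean [ 0.652 -0.106  0.021]
jar 0.87 [250. 298.] zpct [0.047 0.074 0.078 0.079] mean [0.418 0.042 0.069]
   captop 233 [0.4182 0.043  0.0746] [0.03
[... 718 characters left out ...]
].argmax()].round(3))
                                     ~~~~~~~~~~~~~^^^^^^^^^^^^^
    return _quantile_unchecked(
        a, q, axis, out, overwrite_input, method, keepdims, weights)
    return _ureduce(a,
                    func=_quantile_ureduce_func,
    ...<5 lines>...
                    overwrite_input=overwrite_input,
                    method=method)
    r = func(a, **kwargs)
    result = _quantile(arr,
                       quantiles=q,
    ...<2 lines>...
                       out=out,
                       weights=wgt)
    slices_having_nans = np.isnan(arr[-1, ...])
                                  ~~~^^^^^^^^^
IndexError: index -1 is out of bounds for axis 0 with size 0
```

```bash
cat > c.py <<'E'
from h import *
P=np.load('P.npy')if 0 else None
im,d,cal=snap('top'); P=np.full((420,560,3),np.nan); P[d>0]=cloud(cal,d,d>0)
v,u=np.mgrid[0:420,0:560]
pot=(u>350)&(P[:,:,2]>.06)&(v>100)&(v<350)&(P[:,:,2]<.16); q=P[pot]
for x in np.arange(.36,.8,.04):
    t=q[abs(q[:,0]-x)<.01]; i=t[:,1].argmax() if len(t) else None
    if i is not None: print('pot x%.2f'%x,t[i].round(3),'ztop',np.percentile(t[:,2],98).round(3))
im2,d2,c2=snap('scene'); Q=cloud(c2,d2,d2>0); 
q=Q[(Q[:,1]<-.17)&(Q[:,0]>.35)&(Q[:,0]<.75)&(Q[:,2]>.005)&(Q[:,2]<.14)]
for z in(.01,.03,.05,.07,.09,.11,.13):
    t=q[abs(q[:,2]-z)<.006]; 
    if len(t):
      c,_,_,_=np.linalg.lstsq(np.c_[2*t[:,:2],np.ones(len(t))],(t[:,:2]**2).sum(1),rcond=None); print('z%.2f'%z,len(t),'circle',c[:2].round(3),np.sqrt(c[2]+c[:2]@c[:2]).round(3))
# dryer edges
m=(P[:,:,2]>.02)&(P[:,:,2]<.034)&(P[:,:,0]>.57)&(P[:,:,0]<.74)&(P[:,:,1]>-.24)&(P[:,:,1]<-.05)
r=P[m]; print('rails',len(r),r.min(0).round(3),r.max(0).round(3))
def arrow(n): return 0
big=cv2.resize(im[150:340,190:380],None,fx=3.1,fy=3.1,interpolation=cv2.INTER_CUBIC); cv2.imwrite('pics/crop0.png',big[:,:,::-1])
print('over tray',rel([.42,-.13,.33],np.deg2rad(104)),'state',pose()[2]['time_s'])
E
python3 c.py
```

```text
pot x0.36 [ 0.37  -0.284  0.134] ztop 0.138
pot x0.40 [ 0.409 -0.245  0.129] ztop 0.137
pot x0.44 [ 0.449 -0.218  0.127] ztop 0.138
pot x0.48 [ 0.488 -0.2    0.135] ztop 0.137
pot x0.52 [ 0.527 -0.19   0.131] ztop 0.133
pot x0.56 [ 0.57  -0.186  0.128] ztop 0.132
pot x0.60 [ 0.598 -0.189  0.128] ztop 0.134
pot x0.64 [ 0.633 -0.198  0.129] ztop 0.133
pot x0.68 [ 0.67  -0.213  0.131] ztop 0.133
pot x0.72 [ 0.712 -0.24   0.132] ztop 0.135
pot x0.76 [ 0.753 -0.258  0.157] ztop 0.137
pot x0.80 [ 0.79  -0.361  0.133] ztop 0.136
z0.01 1661 circle [ 0.481 -0.33 ] 0.145
z0.03 755 circle [ 0.566 -0.366] 0.198
z0.05 793 circle [ 0.551 -0.426] 0.18
z0.07 908 circle [ 0.547 -0.426] 0.188
z0.09 5791 circle [ 0.556 -0.402] 0.147
z0.11 3505 circle [ 0.557 -0.376] 0.156
z0.13 1990 circle [ 0.552 -0.433] 0.231
rails 995 [ 0.591 -0.218  0.02 ] [ 0.724 -0.052  0.034]
over tray (array([ 0.4671, -0.5542, -0.1234]), [array([-0.    , -0.    , -0.4983]), array([-0.    ,  0.    ,  0.0017])]) state 2.25
```

View pics/crop0.png

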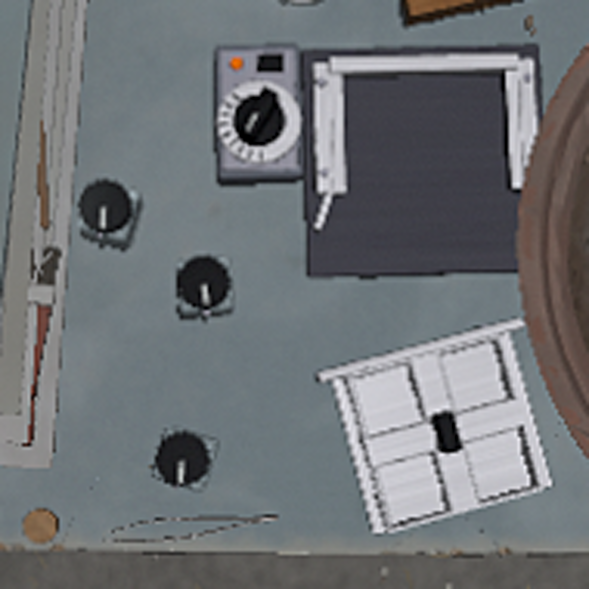

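The crop shows the tray with its tail up and right and its grip block at (446,432). The rims and knob line are clear, and the white cap ribs all point towards the robot. The tray's x axis is at about 194°, so the tool yaw already suits.

>>> {"method": "step_arm", "body": {
  "plan": [
    {"translation": [0.467,-0.554,-0.123],"dr": [0,0,0],"grip": 0.5},
    {"translation": [0.467,-0.554,-0.123],"dr": [0,0,0],"grip": 0.5},
    {"translation": [0.467,-0.554,-0.123],"dr": [0,0,0],"grip": 0.5},
    {"translation": [0.467,-0.554,-0.123],"dr": [0,0,0],"grip": 0.5},
    {"translation": [0.467,-0.554,-0.123],"dr": [0,0,0],"grip": 0.5},
    {"translation": [0.467,-0.554,-0.123],"dr": [0,0,0],"grip": 0.5},
    {"translation": [0.467,-0.554,-0.123],"dr": [0,0,0],"grip": 0.5},
    {"translation": [0.467,-0.554,-0.123],"dr": [0,0,0],"grip": 0.5},
    {"translation": [0.467,-0.554,-0.123],"dr": [0,0,0],"grip": 0.5},
    {"translation": [0.467,-0.554,-0.123],"dr": [0,0,0],"grip": 0.5}
  ]
}}

```text
time_s: 3.08
position: [0.3474, -0.2806, 0.3016]
orientation: [0.0, 0.992, 0.127, 0.0]
force: [0.6, 0.6, -0.1]
gripper_width: 0.0426
grip_force: 0.0
```

```bash
python3 -c "
from h import *
print(pose()[0],rel([.42,-.13,.33],np.deg2rad(104.4)))"
```

```text
[ 0.34736651 -0.28063657  0.30164772] (array([ 0.1353, -0.1594, -0.0355]), [array([ 1.000e-04,  2.000e-04, -4.995e-01]), array([ 0.0001, -0.0001,  0.0005])])
```

>>> {"method": "step_arm", "body": {
  "plan": [
    {"translation": [0.135,-0.159,-0.035],"dr": [0,0,0],"grip": 0.5},
    {"translation": [0.135,-0.159,-0.035],"dr": [0,0,0],"grip": 0.5},
    {"translation": [0.135,-0.159,-0.035],"dr": [0,0,0],"grip": 0.5},
    {"translation": [0.135,-0.159,-0.035],"dr": [0,0,0],"grip": 0.5},
    {"translation": [0.135,-0.159,-0.035],"dr": [0,0,0],"grip": 0.5},
    {"translation": [0.135,-0.159,-0.035],"dr": [0,0,0],"grip": 0.5},
    {"translation": [0.135,-0.159,-0.035],"dr": [0,0,0],"grip": 0.5}
  ]
}}

```text
time_s: 3.67
position: [0.4196, -0.1322, 0.329]
orientation: [0.0, 0.992, 0.128, -0.0]
force: [1.0, -0.0, 0.4]
gripper_width: 0.0424
grip_force: 0.0
```

```bash
cat > d.py <<'E'
from h import *
p,_,_=pose(); im,d,cal=snap('wrist','w1.png'); print(p,'cam',(-np.array(cal['R']).T@cal['t']).round(3))
for n,z in(('tray_grip',.04),('tray_nose',.003),('pocket',.006),('tray',0),('dock',.012)):
    for x in arm.spot_point('wrist',n):
        if x['p']>.35: print(n,round(x['p'],2),np.round(x['xy']),atz(cal,[x['xy']],z).round(4)[0])
P=np.full((420,560,3),np.nan); P[d>0]=cloud(cal,d,d>0)
m=(P[:,:,2]>.043)&(P[:,:,2]<.06)&(abs(P[:,:,0]-.44)<.04)&(abs(P[:,:,1]+.147)<.04)
q=P[m]; print('block',len(q),q.mean(0).round(4),cv2.minAreaRect(q[:,:2].astype(np.float32)*1000))
m=(P[:,:,2]>.016)&(P[:,:,2]<.035)&(abs(P[:,:,0]-.44)<.12)&(abs(P[:,:,1]+.147)<.12)
q=P[m]; print('top',len(q),np.median(q[:,2]),cv2.minAreaRect(q[:,:2].astype(np.float32)*1000))
E
python3 d.py
```

```text
[ 0.41959703 -0.13221942  0.32895413] cam [ 0.494 -0.113  0.471]
tray_grip 0.68 [296. 156.] [ 0.4396 -0.1481  0.04  ]
tray_nose 0.7 [294. 194.] [ 0.3796 -0.1638  0.003 ]
pocket 0.87 [274. 178.] [ 0.396  -0.1287  0.006 ]
pocket 0.79 [321. 127.] [ 0.4827 -0.1738  0.006 ]
pocket 0.56 [270. 133.] [ 0.4576 -0.1075  0.006 ]
pocket 0.56 [321. 177.] [ 0.4155 -0.1943  0.006 ]
tray 0.73 [293. 149.] [ 0.4432 -0.1455  0.    ]
block 247 [ 0.4391 -0.1494  0.0499] ((438.9490051269531, -149.62005615234375), (29.309078216552734, 13.108074188232422), 15.49109935760498)
top 4223 0.023092812037639004 ((442.5757751464844, -147.75390625), (129.8682403564453, 159.80636596679688), 15.422941207885742)
```

View pics/w1.png

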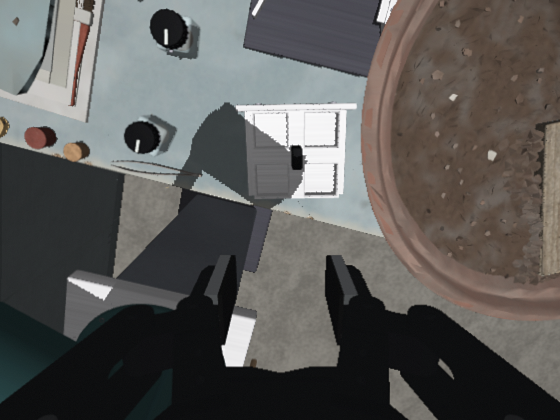

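The wrist view shows the tray with its nose towards the robot and the block at (296,157). Depth puts the block at (0.439,-0.149), yaw about 195.4°, with its top at 50 mm as expected.

```bash
python3 -c "
from h import *
print(rel([.439,-.1492,.09],np.deg2rad(105.4)),rel([.439,-.1492,.028]),pose()[2]['joint_pos'])"
```

```text
(array([0.0189, 0.0257, 0.2986]), [array([0.    , 0.    , 0.4975]), array([-0.    ,  0.    , -0.0025])]) [0.0189 0.0257 0.3761] [-3.65368142e-01 -4.10727763e-01  1.75572629e+00 -4.35227719e-06
  1.79681375e+00  9.52442252e-01]
```

>>> {"method": "step_arm", "body": {
  "plan": [
    {"translation": [0.019,0.0257,0.2986],"dr": [0,0,-0.0025],"grip": 0.5},
    {"translation": [0.019,0.0257,0.2986],"dr": [0,0,-0.0025],"grip": 0.5},
    {"translation": [0.019,0.0257,0.2986],"dr": [0,0,-0.0025],"grip": 0.5},
    {"translation": [0.019,0.0257,0.2986],"dr": [0,0,-0.0025],"grip": 0.5},
    {"translation": [0.019,0.0257,0.2986],"dr": [0,0,-0.0025],"grip": 0.5},
    {"translation": [0.019,0.0257,0.2986],"dr": [0,0,-0.0025],"grip": 0.5},
    {"translation": [0.019,0.0257,0.33],"dr": [0,0,-0.0025],"grip": 0.5},
    {"translation": [0.019,0.0257,0.355],"dr": [0,0,-0.0025],"grip": 0.5},
    {"translation": [0.019,0.0257,0.375],"dr": [0,0,-0.0025],"grip": 0.5},
    {"translation": [0.019,0.0257,0.375],"dr": [0,0,-0.0025],"grip": 0.5}
  ]
}}

```text
time_s: 4.8
position: [0.4377, -0.1482, 0.0258]
orientation: [-0.001, 0.991, 0.134, -0.002]
force: [-0.3, 0.4, -1.6]
gripper_width: 0.043
grip_force: 0.0
```

>>> {"method": "step_arm", "body": {
  "grip_force": 60,
  "plan": [
    {"translation": [0,0,0],"dr": [0,0,0],"grip": 0},
    {"translation": [0,0,0],"dr": [0,0,0],"grip": 0},
    {"translation": [0,0,0],"dr": [0,0,0],"grip": 0},
    {"translation": [0,0,0],"dr": [0,0,0],"grip": 0},
    {"translation": [0,0,0],"dr": [0,0,0],"grip": 0},
    {"translation": [0,0,0],"dr": [0,0,0],"grip": 0}
  ]
}}

```text
time_s: 5.3
position: [0.4402, -0.1488, 0.0306]
orientation: [0.001, 0.991, 0.135, 0.001]
force: [-2.0, -1.5, 7.2]
gripper_width: 0.0128
grip_force: 59.9
```

>>> {"method": "step_arm", "body": {
  "plan": [
    {"translation": [0,0,-0.012],"dr": [0,0,0],"grip": 0},
    {"translation": [0,0,-0.012],"dr": [0,0,0],"grip": 0},
    {"translation": [-0.0229,-0.0206,-0.012],"dr": [0,0,0],"grip": 0},
    {"translation": [-0.0229,-0.0206,-0.012],"dr": [0,0,-0.018],"grip": 0},
    {"translation": [-0.0229,-0.0206,-0.012],"dr": [0,0,-0.036],"grip": 0},
    {"translation": [-0.0229,-0.0206,-0.012],"dr": [0,0,-0.054],"grip": 0},
    {"translation": [-0.0229,-0.0206,-0.012],"dr": [0,0,-0.072],"grip": 0},
    {"translation": [-0.0229,-0.0206,-0.012],"dr": [0,0,-0.09],"grip": 0},
    {"translation": [-0.0229,-0.0206,-0.012],"dr": [0,0,-0.108],"grip": 0},
    {"translation": [-0.0229,-0.0206,-0.012],"dr": [0,0,-0.126],"grip": 0}
  ]
}}

```text
time_s: 6.13
position: [0.4175, -0.1373, 0.039]
orientation: [0.0, 0.861, 0.509, 0.0]
force: [-0.8, 0.7, -2.7]
gripper_width: 0.0126
grip_force: 59.1
```

```bash
python3 -c "
from h import *
snap('scene','s1.png'); print(rel([.418,-.138,.038],np.deg2rad(90)),pose()[2]['joint_pos'])"
```

```text
(array([-0.0005,  0.001 ,  0.0012]), [array([ 0.    ,  0.    , -0.3286]), array([ 0.    , -0.    ,  0.1714])]) [-3.75742563e-01 -2.99508143e-01  2.14773362e+00  8.42670345e-05
  1.29304661e+00  1.18341915e-01]
```

View pics/s1.png

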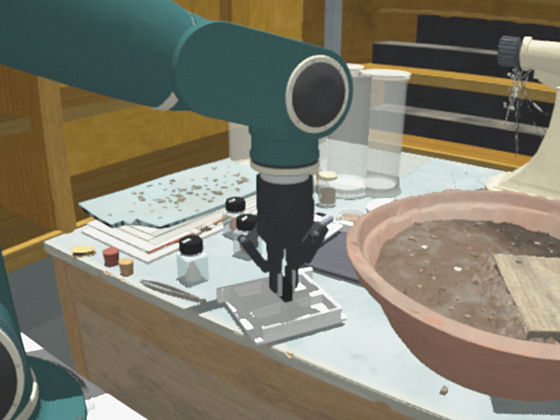

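The tray is held level, clear of the jars and tweezers. I'll continue the turn.

>>> {"method": "step_arm", "body": {
  "plan": [
    {"translation": [0,0,0],"dr": [0,0,-0.019],"grip": 0},
    {"translation": [0,0,0],"dr": [0,0,-0.038],"grip": 0},
    {"translation": [0,0,0],"dr": [0,0,-0.057],"grip": 0},
    {"translation": [0,0,0],"dr": [0,0,-0.076],"grip": 0},
    {"translation": [0,0,0],"dr": [0,0,-0.095],"grip": 0},
    {"translation": [0,0,0],"dr": [0,0,-0.114],"grip": 0},
    {"translation": [0,0,0],"dr": [0,0,-0.133],"grip": 0},
    {"translation": [0,0,0],"dr": [0,0,-0.152],"grip": 0},
    {"translation": [0,0,0],"dr": [0,0,-0.171],"grip": 0},
    {"translation": [0,0,0],"dr": [0,0,-0.19],"grip": 0}
  ]
}}

```text
time_s: 7.02
position: [0.4175, -0.1373, 0.0389]
orientation: [0.0, 0.427, 0.904, 0.0]
force: [0.1, -0.4, -3.3]
gripper_width: 0.0124
grip_force: 59.1
```

>>> {"method": "step_arm", "body": {
  "plan": [
    {"translation": [0,0,0],"dr": [0,0,-0.019],"grip": 0},
    {"translation": [0,0,0],"dr": [0,0,-0.038],"grip": 0},
    {"translation": [0,0,0],"dr": [0,0,-0.057],"grip": 0},
    {"translation": [0,0,0],"dr": [0,0,-0.076],"grip": 0},
    {"translation": [0,0,0],"dr": [0,0,-0.095],"grip": 0},
    {"translation": [0,0,0],"dr": [0,0,-0.114],"grip": 0},
    {"translation": [0,0,0],"dr": [0,0,-0.125],"grip": 0},
    {"translation": [0,0,0],"dr": [0,0,-0.132],"grip": 0},
    {"translation": [0,0,0],"dr": [0,0,-0.1386],"grip": 0},
    {"translation": [0,0,0],"dr": [0,0,-0.1386],"grip": 0}
  ]
}}

```text
time_s: 7.85
position: [0.4175, -0.1373, 0.0389]
orientation: [0.0, 0.008, 1.0, -0.0]
force: [0.5, 0.5, -3.3]
gripper_width: 0.0127
grip_force: 59.1
```

```bash
cat > e.py <<'E'
from h import *
im,d,cal=snap('top','t2.png'); P=np.full((420,560,3),np.nan); P[d>0]=cloud(cal,d,d>0)
print(pose()[0],pose()[2]['joint_pos'])
X,Y,Z=P[:,:,0],P[:,:,1],P[:,:,2]
# deck front edge and backstop and left rail, from image line: use rail tops
m=(Z>.018)&(Z<.04)&(X>.56)&(X<.76)&(Y>-.23)&(Y<-.04)
q=P[m]; 
L=q[(q[:,1]>-.075)&(q[:,0]<.70)]; print('L rail n',len(L))
for x in np.arange(.59,.74,.015):
    t=q[abs(q[:,0]-x)<.005]; l=t[t[:,1]>-.1]; r=t[t[:,1]<-.16]
    print('x%.3f'%x,'left in/out',l[:,1].min().round(4) if len(l) else '',l[:,1].max().round(4) if len(l) else '','right in',r[:,1].max().round(4) if len(r) else '')
for y in np.arange(-.18,-.07,.02):
    t=q[(abs(q[:,1]-y)<.005)]; print('y%.2f'%y,'backstop x',t[:,0].min().round(4),t[:,0].max().round(4)) if len(t) else 0
b=(Z<.045)&(X>.33)&(X<.53)&(Y>-.25)&(Y<-.03)&(Z>.015)
print('tray',cv2.minAreaRect(P[b][:,:2].astype(np.float32)*1000))
for n,z in(('dock',.012),('dryer',0),('tray_nose',.012),('heat_grip',.07)):
    for x in arm.spot_point('top',n):
        if x['p']>.35: print(n,round(x['p'],2),np.round(x['xy']),atz(cal,[x['xy']],z).round(4)[0])
big=cv2.resize(im[150:340,190:380],None,fx=3.1,fy=3.1,interpolation=cv2.INTER_CUBIC); cv2.imwrite('pics/crop2.png',big[:,:,::-1])
E
python3 e.py
```

```text
[ 0.41749521 -0.13728189  0.03883059] [-3.75782881e-01 -2.99311489e-01  2.14780391e+00  6.70415463e-05
  1.29285013e+00 -1.92908465e+00]
L rail n 381
x0.590 left in/out -0.0953 -0.0527 right in 
x0.605 left in/out -0.0618 -0.0549 right in 
x0.620 left in/out -0.0738 -0.0525 right in -0.201
x0.635 left in/out -0.0736 -0.0405 right in -0.1981
x0.650 left in/out -0.0736 -0.0404 right in -0.1808
x0.665 left in/out -0.0711 -0.0402 right in -0.1981
x0.680 left in/out -0.0762 -0.0402 right in -0.1964
x0.695 left in/out -0.0711 -0.0401 right in -0.1765
x0.710 left in/out -0.0995 -0.0401 right in -0.1603
x0.725 left in/out -0.0969 -0.0827 right in -0.1609
x0.740 left in/out   right in 
y-0.18 backstop x 0.5625 0.7232
y-0.16 backstop x 0.7119 0.7233
y-0.14 backstop x 0.6286 0.7596
y-0.12 backstop x 0.576 0.76
y-0.10 backstop x 0.5899 0.7202
y-0.08 backstop x 0.5662 0.7203
tray ((418.484375, -131.21002197265625), (134.9091796875, 136.79942321777344), 83.58167266845703)
dock 0.83 [324. 201.] [ 0.6459 -0.1278  0.012 ]
dock 0.36 [202. 261.] [0.4996 0.1575 0.012 ]
dryer 0.84 [326. 200.] [ 0.6509 -0.1355  0.    ]
heat_grip 0.82 [275. 186.] [ 0.6685 -0.013   0.07  ]
```

View pics/crop2.png

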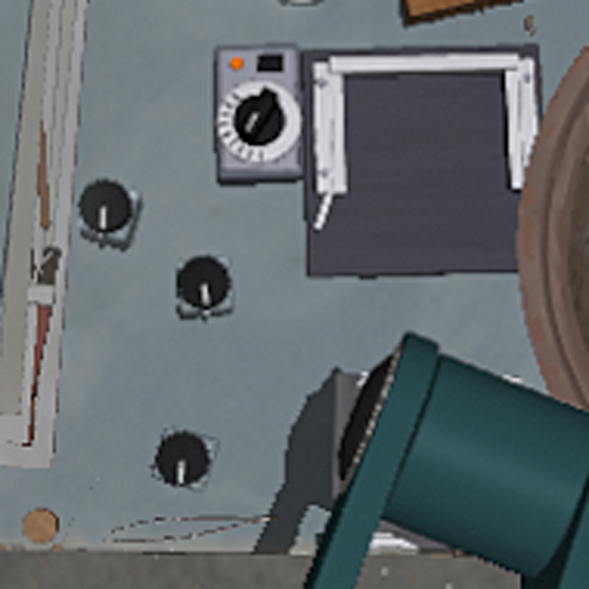

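The rails are visible: inner lips at y of about -0.0715 and -0.197, and the backstop at x of about 0.711. That puts the dock near (0.649,-0.135) with yaw about +1.7°. The jars haven't moved.

```bash
cat > f.py <<'E'
from h import *
D=np.array([.649,-.135]); a=.03
for s,z in((-.2,.044),(-.12,.044),(-.09,.043)):
    print(s,rel([*(D+s*np.array([np.cos(a),np.sin(a)])),z],np.pi/2+a))
E
python3 f.py
```

```text
-0.2 (array([-0.0396, -0.004 , -0.0066]), [array([-0.    ,  0.    , -0.0074]), array([0.    , 0.    , 0.4926])])
-0.12 (array([-0.1395,  0.0007, -0.0066]), [array([-0.    ,  0.    , -0.0074]), array([0.    , 0.    , 0.4926])])
-0.09 (array([-0.1769,  0.0024, -0.0053]), [array([-0.    ,  0.    , -0.0074]), array([0.    , 0.    , 0.4926])])
```

>>> {"method": "step_arm", "body": {
  "plan": [
    {"translation": [0,0,-0.0066],"dr": [0,0,-0.0074],"grip": 0},
    {"translation": [-0.04,-0.004,-0.0066],"dr": [0,0,-0.0074],"grip": 0},
    {"translation": [-0.06,-0.003,-0.0066],"dr": [0,0,-0.0074],"grip": 0},
    {"translation": [-0.08,-0.002,-0.0066],"dr": [0,0,-0.0074],"grip": 0},
    {"translation": [-0.1,-0.001,-0.0066],"dr": [0,0,-0.0074],"grip": 0},
    {"translation": [-0.12,0,-0.0066],"dr": [0,0,-0.0074],"grip": 0},
    {"translation": [-0.13,0.0005,-0.0066],"dr": [0,0,-0.0074],"grip": 0},
    {"translation": [-0.138,0.0007,-0.0066],"dr": [0,0,-0.0074],"grip": 0},
    {"translation": [-0.138,0.0007,-0.0066],"dr": [0,0,-0.0074],"grip": 0}
  ]
}}

```text
time_s: 8.85
position: [0.5283, -0.1383, 0.0438]
orientation: [-0.0, -0.016, 1.0, 0.0]
force: [0.4, 0.1, -3.0]
gripper_width: 0.0129
grip_force: 59.1
```

```bash
cat > g.py <<'E'
from h import *
print(pose()[0],pose()[2]['force'])
snap('scene','s3.png')
im,d,cal=snap('wrist','w3.png')
im2=cv2.imread('pics/s3.png')[200:340,230:400]; im2=cv2.resize(im2,None,fx=2.3,fy=2.3); w=cv2.resize(im[:,:,::-1],(400,300))
H=max(im2.shape[0],300); o=np.zeros((H,im2.shape[1]+400,3),np.uint8); o[:im2.shape[0],:im2.shape[1]]=im2; o[:300,im2.shape[1]:]=w; cv2.imwrite('pics/m3.png',o)
exec(open('f.py').read().split('\n',1)[1])
E
python3 g.py
```

```text
[ 0.52833565 -0.13834443  0.04380042] [ 0.43957013  0.09068495 -3.02745665]
-0.2 (array([ 0.0979, -0.0002, -0.0002]), [array([ 0.    , -0.0001,  0.0002]), array([ 1.000e-04,  0.000e+00, -4.998e-01])])
-0.12 (array([-0.0021, -0.0004, -0.0003]), [array([ 0.    , -0.0001,  0.0002]), array([ 1.000e-04,  0.000e+00, -4.998e-01])])
-0.09 (array([-0.0396, -0.0004,  0.0009]), [array([ 0.    , -0.0001,  0.0002]), array([ 1.000e-04,  0.000e+00, -4.998e-01])])
```

View pics/m3.png

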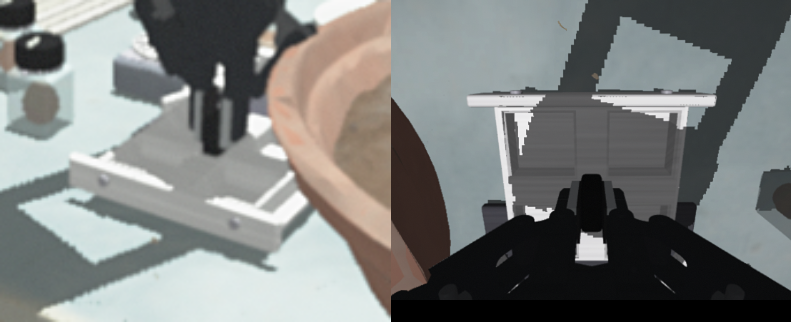

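The tray is level and square, its nose just at the lead-ins. I'll slide on slowly.

>>> {"method": "step_arm", "body": {
  "grip_force": 40,
  "plan": [
    {"translation": [-0.01,0,0.001],"dr": [0,0,0],"grip": 0},
    {"translation": [-0.02,0,0.001],"dr": [0,0,0],"grip": 0},
    {"translation": [-0.03,0,0.001],"dr": [0,0,0],"grip": 0},
    {"translation": [-0.04,0,0.001],"dr": [0,0,0],"grip": 0},
    {"translation": [-0.05,0,0.001],"dr": [0,0,0],"grip": 0},
    {"translation": [-0.06,0,0.001],"dr": [0,0,0],"grip": 0},
    {"translation": [-0.07,0,0.001],"dr": [0,0,0],"grip": 0},
    {"translation": [-0.075,0,0.001],"dr": [0,0,0],"grip": 0}
  ]
}}

```text
time_s: 9.62
position: [0.5889, -0.1364, 0.043]
orientation: [-0.0, -0.016, 1.0, 0.0]
force: [0.2, -0.9, -2.6]
gripper_width: 0.0126
grip_force: 59.2
```

>>> {"method": "step_arm", "body": {
  "plan": [
    {"translation": [-0.015,0,0.002],"dr": [0,0,0],"grip": 0},
    {"translation": [-0.03,0,0.002],"dr": [0,0,0],"grip": 0},
    {"translation": [-0.04,0,0.002],"dr": [0,0,0],"grip": 0},
    {"translation": [-0.05,0,0.002],"dr": [0,0,0],"grip": 0},
    {"translation": [-0.06,0,0.002],"dr": [0,0,0],"grip": 0},
    {"translation": [-0.066,0,0.002],"dr": [0,0,0],"grip": 0},
    {"translation": [-0.072,0,0.002],"dr": [0,0,0],"grip": 0}
  ]
}}

```text
time_s: 10.2
position: [0.6461, -0.1348, 0.0426]
orientation: [0.0, -0.016, 1.0, -0.0]
force: [-6.3, -0.3, 8.9]
gripper_width: 0.0127
grip_force: 60.9
```

>>> {"method": "step_arm", "body": {
  "plan": [
    {"translation": [-0.004,0,0],"dr": [0,0,0],"grip": 0},
    {"translation": [-0.007,0,0],"dr": [0,0,0],"grip": 0},
    {"translation": [-0.007,0,0],"dr": [0,0,0],"grip": 0}
  ]
}}

```text
time_s: 10.45
position: [0.6485, -0.1349, 0.0426]
orientation: [-0.004, -0.016, 1.0, -0.0]
force: [-38.2, 0.5, 26.0]
gripper_width: 0.0125
grip_force: 63.3
```

>>> {"method": "step_arm", "body": {
  "plan": [
    {"translation": [0.004,0,0],"dr": [0,0,0],"grip": 0},
    {"translation": [0.004,0,0],"dr": [0,0,0],"grip": 0.35},
    {"translation": [0.004,0,0],"dr": [0,0,0],"grip": 0.35},
    {"translation": [0.004,0,0],"dr": [0,0,0],"grip": 0.35},
    {"translation": [0.004,0,0],"dr": [0,0,0],"grip": 0.35},
    {"translation": [0.004,0,-0.1],"dr": [0,0,0],"grip": 0.35},
    {"translation": [0.004,0,-0.2],"dr": [0,0,0],"grip": 0.35},
    {"translation": [0.004,0,-0.3],"dr": [0,0,0],"grip": 0.5},
    {"translation": [0.004,0,-0.3],"dr": [0,0,0],"grip": 0.5},
    {"translation": [0.004,0,-0.3],"dr": [0,0,0],"grip": 0.5}
  ]
}}

```text
time_s: 11.28
position: [0.6476, -0.1344, 0.252]
orientation: [0.0, -0.016, 1.0, -0.0]
force: [0.6, -0.3, 0.0]
gripper_width: 0.0424
grip_force: 0.0
```

```bash
cat > k.py <<'E'
from h import *
print(pose()[0],pose()[2]['joint_pos'][5])
im,d,cal=snap('wrist','w4.png')
for n,z in(('tray_nose',.015),('tray_grip',.052),('pocket',.018),('dock',.012),('jar',0)):
    for x in arm.spot_point('wrist',n):
        if x['p']>.35: print(n,round(x['p'],2),np.round(x['xy']),atz(cal,[x['xy']],z).round(4)[0])
P=np.full((420,560,3),np.nan); P[d>0]=cloud(cal,d,d>0)
m=(P[:,:,2]>.055)&(P[:,:,2]<.072)&(abs(P[:,:,0]-.648)<.03)&(abs(P[:,:,1]+.135)<.03)
q=P[m]; print('block',len(q),q.mean(0).round(4),cv2.minAreaRect(q[:,:2].astype(np.float32)*1000) if len(q)>5 else '')
m=(P[:,:,2]>.026)&(P[:,:,2]<.045)&(P[:,:,0]>.55)&(P[:,:,0]<.7)&(abs(P[:,:,1]+.135)<.1)
q=P[m]; print('top',len(q),np.median(q[:,2]),q.min(0),cv2.minAreaRect(q[:,:2].astype(np.float32)*1000))
E
python3 k.py
```

```text
[ 0.64756749 -0.13441143  0.25198186] -1.8458789273907172
tray_nose 0.8 [280. 225.] [ 0.711  -0.1324  0.015 ]
tray_grip 0.67 [281. 184.] [ 0.6508 -0.1332  0.052 ]
pocket 0.79 [311. 148.] [ 0.6163 -0.1003  0.018 ]
pocket 0.79 [253. 204.] [ 0.6843 -0.1661  0.018 ]
pocket 0.58 [308. 204.] [ 0.6824 -0.1002  0.018 ]
pocket 0.55 [249. 149.] [ 0.6191 -0.1713  0.018 ]
jar 0.72 [431.  88.] [0.5449 0.0344 0.    ]
jar 0.68 [483. 142.] [0.6033 0.1074 0.    ]
jar 0.39 [517. 188.] [0.6581 0.1623 0.    ]
block 367 [ 0.6501 -0.1347  0.0616] ((650.8027954101562, -134.69491577148438), (29.813739776611328, 12.759783744812012), 2.0433967113494873)
top 8248 0.03451050119574839 [ 0.579616   -0.21998451  0.02600321] ((639.805419921875, -127.50029754638672), (184.96798706054688, 120.37957000732422), 89.99952697753906)
```

View pics/w4.png

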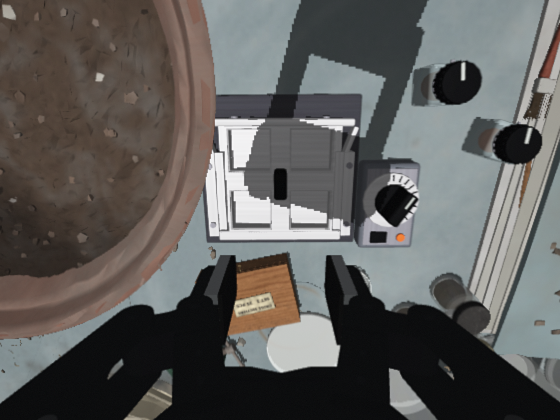

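The tray is docked: the block is at (281,184), measured at (0.650,-0.1347), and the nose touches the backstop. The jars show at (455,82) and (515,143). Next I'll look at the jars from close by.

```bash
python3 -c "
from h import *
print(rel([.51,-.02,.30],0))"
```

```text
(array([ 0.1674,  0.1485, -0.0643]), [array([-2.000e-04, -3.000e-04,  2.551e-01]), array([ 3.000e-04, -2.000e-04, -2.449e-01])])
```

>>> {"method": "step_arm", "body": {
  "plan": [
    {"translation": [0.167,0.148,-0.064],"dr": [0,0,0.2551],"grip": 0.8},
    {"translation": [0.167,0.148,-0.064],"dr": [0,0,0.2551],"grip": 0.8},
    {"translation": [0.167,0.148,-0.064],"dr": [0,0,0.2551],"grip": 0.8},
    {"translation": [0.167,0.148,-0.064],"dr": [0,0,0.2551],"grip": 0.8},
    {"translation": [0.167,0.148,-0.064],"dr": [0,0,0.2551],"grip": 0.8},
    {"translation": [0.167,0.148,-0.064],"dr": [0,0,0.2551],"grip": 0.8},
    {"translation": [0.167,0.148,-0.064],"dr": [0,0,0.2551],"grip": 0.8},
    {"translation": [0.167,0.148,-0.064],"dr": [0,0,0.2551],"grip": 0.8},
    {"translation": [0.167,0.148,-0.064],"dr": [0,0,0.2551],"grip": 0.8},
    {"translation": [0.167,0.148,-0.064],"dr": [0,0,0.2551],"grip": 0.8}
  ]
}}

```text
time_s: 12.42
position: [0.5103, -0.0204, 0.2993]
orientation: [-0.001, 0.575, 0.818, -0.001]
force: [-0.3, 1.5, -0.7]
gripper_width: 0.0685
grip_force: 0.0
```

>>> {"method": "step_arm", "body": {
  "plan": [
    {"translation": [0,0,0],"dr": [0,0,0.056],"grip": 0.8},
    {"translation": [0,0,0],"dr": [0,0,0.056],"grip": 0.8},
    {"translation": [0,0,0],"dr": [0,0,0.056],"grip": 0.8},
    {"translation": [0,0,0],"dr": [0,0,0.056],"grip": 0.8}
  ]
}}

```text
time_s: 12.75
position: [0.5103, -0.0204, 0.2994]
orientation: [-0.001, 0.709, 0.706, -0.001]
force: [-0.7, -0.7, -0.0]
gripper_width: 0.0686
grip_force: 0.0
```

```bash
cat > jars.py <<'E'
from h import *
import sys
cam=sys.argv[1] if len(sys.argv)>1 else 'wrist'
p,r,s=pose(); im,d,cal=snap(cam,sys.argv[2] if len(sys.argv)>2 else None)
print(p.round(4),'yawx',np.rad2deg(np.arctan2(*r.as_matrix()[1::-1,0])).round(2),'q6',s['joint_pos'][5].__round__(3),'t',s['time_s'])
P=np.full((420,560,3),np.nan); P[d>0]=cloud(cal,d,d>0)
for x in arm.trace(cam,'jar'):
    if x['p']<.3: continue
    m=x['mask']&(d>0); q=P[m]; 
    zt=np.percentile(q[:,2],90); 
    if zt<.06: continue
    cap=m&(P[:,:,2]>zt-.012)
    c=P[cap]; o=atz(cal,[x['xy']],0)[0]
    g=im.astype(int).sum(2); rib=cv2.morphologyEx(cap.astype(np.uint8),cv2.MORPH_CLOSE,np.ones((5,5)))>0
    rib&=(g>330)
    (cc,rad)=cv2.minEnclosingCircle(c[:,:2].astype(np.float32)*1000)
    v,u=np.nonzero(rib); w=atz(cal,np.c_[u,v],zt)[:,:2] if len(u) else np.zeros((0,2))
    w=w[np.hypot(*(w-np.array(cc)/1000).T)<.016] if len(w) else w
    a=None
    if len(w)>4:
        k=w.mean(0)-np.array(cc)/1000; e=np.linalg.svd(w-w.mean(0))[2][0]; e*=np.sign(e@k); a=np.rad2deg(np.arctan2(e[1],e[0])).round(1)
    print('jar',round(x['p'],2),np.round(x['xy']),'cap',np.round(cc,1),'r',round(rad,1),'ztop',zt.round(4),'rib',len(w),a,'jar yaw',None if a is None else (a+180)%360)
E
python3 jars.py wrist w5.png
```

```text
[ 0.5103 -0.0204  0.2994] yawx 89.75 q6 -0.086 t 12.75
jar 0.97 [360.  68.] cap [598.8 102.8] r 20.1 ztop 0.0744 rib 56 179.7 jar yaw 359.7
jar 0.79 [205. 117.] cap [417.9  43.7] r 19.6 ztop 0.0744 rib 38 178.6 jar yaw 358.6
jar 0.77 [313. 132.] cap [544.4  30.3] r 19.8 ztop 0.0743 rib 0 None jar yaw None
```

View pics/w5.png

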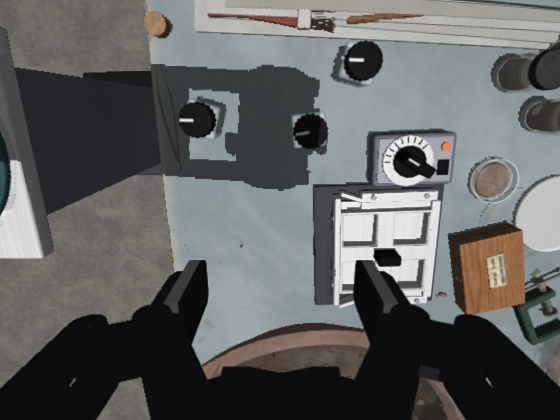

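The three jars are at (362,60), (309,132) and (197,121) with their ribs pointing towards the robot. The tray pockets show at (360–412, 228–275). I'll zoom in to check the body yaws.

```bash
python3 -c "
import cv2,numpy as np
im=cv2.imread('pics/w5.png')
o=[cv2.convertScaleAbs(cv2.resize(im[v-30:v+30,u-30:u+30],(260,260),interpolation=cv2.INTER_CUBIC),alpha=g) for u,v,g in((358,64,1),(306,132,2),(202,121,1.6))]
cv2.imwrite('pics/z5.png',np.hstack(o))"
```

```text
(no output)
```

View pics/z5.png

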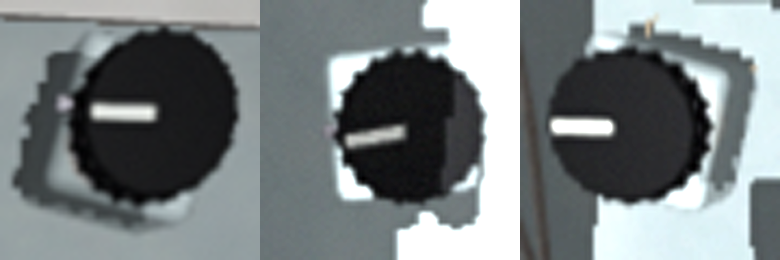

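The far and near jar bodies look turned about -12°, and the middle one about +4°. So the caps start slightly off tight. Pinching each body first will square it to the tool. I'll start with the middle jar.

```bash
python3 -c "
from h import *
print(rel([.5444,.0303,.11],np.deg2rad(4)),rel([.5444,.0303,.02]))"
```

```text
(array([0.0632, 0.0432, 0.2373]), [array([-0.0003, -0.    , -0.0104]), array([-0.000e+00,  4.000e-04,  4.896e-01])]) [0.0632 0.0434 0.3498]
```

>>> {"method": "step_arm", "body": {
  "plan": [
    {"translation": [0.0632,0.0432,0.1],"dr": [0,0,-0.0118],"grip": 0.8},
    {"translation": [0.0632,0.0432,0.2],"dr": [0,0,-0.0118],"grip": 0.8},
    {"translation": [0.0632,0.0432,0.2373],"dr": [0,0,-0.0118],"grip": 0.8},
    {"translation": [0.0632,0.0432,0.2373],"dr": [0,0,-0.0118],"grip": 0.8},
    {"translation": [0.0632,0.0432,0.2373],"dr": [0,0,-0.0118],"grip": 0.8},
    {"translation": [0.0632,0.0432,0.2373],"dr": [0,0,-0.0118],"grip": 0.8},
    {"translation": [0.0632,0.0434,0.28],"dr": [0,0,-0.0118],"grip": 0.8},
    {"translation": [0.0632,0.0434,0.32],"dr": [0,0,-0.0118],"grip": 0.8},
    {"translation": [0.0632,0.0434,0.349],"dr": [0,0,-0.0118],"grip": 0.8},
    {"translation": [0.0632,0.0434,0.349],"dr": [0,0,-0.0118],"grip": 0.8}
  ]
}}

```text
time_s: 13.68
position: [0.5434, 0.0298, 0.019]
orientation: [-0.002, 0.679, 0.734, -0.002]
force: [-0.3, 0.5, -1.1]
gripper_width: 0.0682
grip_force: 0.0
```

>>> {"method": "step_arm", "body": {
  "grip_force": 20,
  "plan": [
    {"translation": [0,0,0],"dr": [0,0,0],"grip": 0.2},
    {"translation": [0,0,0],"dr": [0,0,0],"grip": 0.2},
    {"translation": [0,0,0],"dr": [0,0,0],"grip": 0.2},
    {"translation": [0,0,0],"dr": [0,0,0],"grip": 0.2},
    {"translation": [0,0,0],"dr": [0,0,0],"grip": 0.2},
    {"translation": [0,0,0],"dr": [0,0,0],"grip": 0.2}
  ]
}}

```text
time_s: 14.18
position: [0.5466, 0.03, 0.0248]
orientation: [0.001, 0.68, 0.733, 0.001]
force: [-1.2, -1.5, 9.0]
gripper_width: 0.0396
grip_force: 22.3
```

>>> {"method": "step_arm", "body": {
  "plan": [
    {"translation": [0,0,0],"dr": [0,0,0],"grip": 0.7},
    {"translation": [0,0,0],"dr": [0,0,0],"grip": 0.7},
    {"translation": [0,0,0],"dr": [0,0,0],"grip": 0.7},
    {"translation": [0,0,-0.02],"dr": [0,0,0],"grip": 0.7},
    {"translation": [0,0,-0.045],"dr": [0,0,0],"grip": 0.7},
    {"translation": [0,0,-0.045],"dr": [0,0,0.25],"grip": 0.7},
    {"translation": [0,0,-0.045],"dr": [0,0,0.25],"grip": 0.7},
    {"translation": [0,0,-0.045],"dr": [0,0,0.25],"grip": 0.7},
    {"translation": [0,0,-0.045],"dr": [0,0,0.25],"grip": 0.7},
    {"translation": [0,0,-0.045],"dr": [0,0,0.25],"grip": 0.7}
  ]
}}

```text
time_s: 15.02
position: [0.5452, 0.0301, 0.0582]
orientation: [0.0, 0.874, 0.486, 0.0]
force: [0.2, 0.0, -0.3]
gripper_width: 0.0592
grip_force: 0.0
```

```bash
cat > st.py <<'E'
from h import *
p,r,s=pose(); print(p.round(4),'yawx',np.rad2deg(np.arctan2(*r.as_matrix()[1::-1,0])).round(2),'q6',round(s['joint_pos'][5],3),'t',s['time_s'],'F',np.round(s['force'],1),np.round(s['ft_torque'],2),'w',s['gripper_width'])
E
python3 st.py; python3 -c "
from h import *
print(rel([.5466,.03,.056],np.deg2rad(94.3)))"
```

```text
[0.5452 0.0301 0.0582] yawx 58.13 q6 0.565 t 15.0167 F [ 0.2  0.  -0.3] [-0.01  0.02 -0.  ] w 0.05922501609789637
(array([0.0008, 0.0015, 0.0027]), [array([ 0.    ,  0.    , -0.3505]), array([ 0.    , -0.    ,  0.1495])])
```

>>> {"method": "step_arm", "body": {
  "grip_force": 30,
  "plan": [
    {"translation": [0.0008,0.001,0.002],"dr": [0,0,0.1495],"grip": 0.7},
    {"translation": [0.0008,0.001,0.002],"dr": [0,0,0.1495],"grip": 0.7},
    {"translation": [0.0008,0.001,0.002],"dr": [0,0,0.1495],"grip": 0.7},
    {"translation": [0.0008,0.001,0.002],"dr": [0,0,0.1495],"grip": 0.7},
    {"translation": [0.0008,0.001,0.002],"dr": [0,0,0.1495],"grip": 0.7},
    {"translation": [0.0008,0.001,0.002],"dr": [0,0,0.1495],"grip": 0.7},
    {"translation": [0.0008,0.001,0.002],"dr": [0,0,0.1495],"grip": 0.7},
    {"translation": [0.0008,0.001,0.002],"dr": [0,0,0.1495],"grip": 0.7},
    {"translation": [0.0008,0.001,0.002],"dr": [0,0,0.1495],"grip": 0.7}
  ]
}}

```text
time_s: 15.77
position: [0.5462, 0.0303, 0.0565]
orientation: [-0.0, 0.999, 0.039, 0.0]
force: [-0.1, 0.4, 0.0]
gripper_width: 0.0599
grip_force: 0.0
```

>>> {"method": "step_arm", "body": {
  "plan": [
    {"translation": [0,0,0],"dr": [0,0,0],"grip": 0.2},
    {"translation": [0,0,0],"dr": [0,0,0],"grip": 0.2},
    {"translation": [0,0,0],"dr": [0,0,0],"grip": 0.2},
    {"translation": [0,0,0],"dr": [0,0,0],"grip": 0.2},
    {"translation": [0,0,0],"dr": [0,0,0],"grip": 0.2},
    {"translation": [0,0,-0.02],"dr": [0,0,0],"grip": 0.2},
    {"translation": [0,0,-0.04],"dr": [0,0,0],"grip": 0.2},
    {"translation": [0,0,-0.07],"dr": [0,0,0],"grip": 0.2},
    {"translation": [0,0,-0.1],"dr": [0,0,0],"grip": 0.2},
    {"translation": [0,0,-0.1],"dr": [0,0,0],"grip": 0.2}
  ]
}}

```text
time_s: 16.6
position: [0.5477, 0.0303, 0.1409]
orientation: [0.0, 0.999, 0.041, 0.003]
force: [0.1, 0.6, 0.8]
gripper_width: 0.0361
grip_force: 30.7
```

```bash
python3 st.py; python3 -c "
from h import *
print(rel([.6851,-.1674,.14],np.deg2rad(91.9)))"
```

```text
[0.5477 0.0303 0.1409] yawx 4.69 q6 1.498 t 16.6 F [0.1 0.6 0.8] [ 0.03 -0.03  0.  ] w 0.036080456753523685
(array([0.1509, 0.2603, 0.0021]), [array([ 1.400e-03,  1.000e-04, -4.922e-01]), array([ 0.    , -0.0009,  0.0077])])
```

>>> {"method": "step_arm", "body": {
  "plan": [
    {"translation": [0.0755,0.13,0.001],"dr": [0,0,0.0077],"grip": 0.2},
    {"translation": [0.15,0.26,0.001],"dr": [0,0,0.0077],"grip": 0.2},
    {"translation": [0.15,0.26,0.001],"dr": [0,0,0.0077],"grip": 0.2},
    {"translation": [0.15,0.26,0.001],"dr": [0,0,0.0077],"grip": 0.2},
    {"translation": [0.15,0.26,0.001],"dr": [0,0,0.0077],"grip": 0.2},
    {"translation": [0.15,0.26,0.001],"dr": [0,0,0.0077],"grip": 0.2},
    {"translation": [0.15,0.26,0.001],"dr": [0,0,0.0077],"grip": 0.2},
    {"translation": [0.15,0.26,0.001],"dr": [0,0,0.0077],"grip": 0.2},
    {"translation": [0.15,0.26,0.001],"dr": [0,0,0.0077],"grip": 0.2}
  ]
}}

```text
time_s: 17.35
position: [0.6823, -0.167, 0.1344]
orientation: [-0.0, 1.0, 0.016, -0.001]
force: [-0.7, -0.8, -1.2]
gripper_width: 0.0362
grip_force: 30.9
```

```bash
python3 st.py; python3 -c "
from h import *
print(rel([.6851,-.1674,.098],np.deg2rad(91.9)),rel([.6851,-.1674,.074]))
snap('scene','s6.png');im=cv2.imread('pics/s6.png')[120:330,260:460];a=cv2.resize(im,None,fx=2,fy=2)
im,_,_=snap('top');im=im[140:260,260:400,::-1];b=cv2.resize(im,None,fx=2.7,fy=2.7)
o=np.zeros((420,a.shape[1]+b.shape[1],3),np.uint8);o[:a.shape[0],:a.shape[1]]=a;o[:b.shape[0],a.shape[1]:]=b;cv2.imwrite('pics/m6.png',o);print(o.shape)"
```

```text
[ 0.6823 -0.167   0.1344] yawx 1.89 q6 1.261 t 17.35 F [-0.7 -0.8 -1.2] [ 0.02 -0.04 -0.03] w 0.03624863252216673
(array([0.0036, 0.0007, 0.0456]), [array([3.e-04, 2.e-04, 5.e-01]), array([-0.0001,  0.0002, -0.    ])]) [0.0036 0.0007 0.0756]
(420, 778, 3)
```

View pics/m6.png

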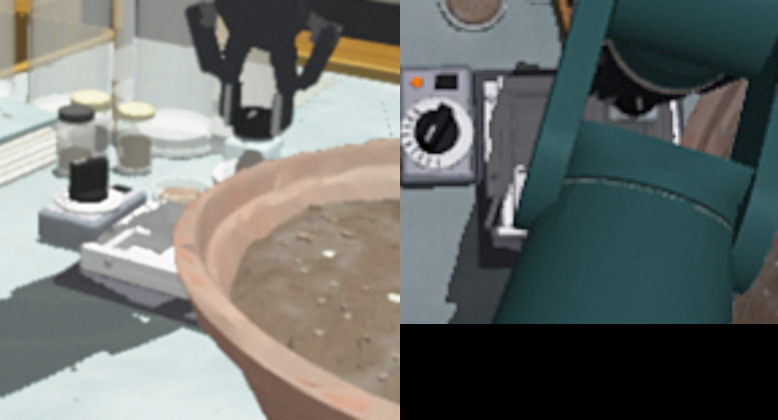

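The jar hangs upright in the gripper over the right rear pocket. I'll lower it in.

>>> {"method": "step_arm", "body": {
  "plan": [
    {"translation": [0.0036,0.0007,0.02],"dr": [0,0,0],"grip": 0.2},
    {"translation": [0.0036,0.0007,0.04],"dr": [0,0,0],"grip": 0.2},
    {"translation": [0.0036,0.0007,0.046],"dr": [0,0,0],"grip": 0.2},
    {"translation": [0.0036,0.0007,0.052],"dr": [0,0,0],"grip": 0.2},
    {"translation": [0.0036,0.0007,0.058],"dr": [0,0,0],"grip": 0.2},
    {"translation": [0.0036,0.0007,0.058],"dr": [0,0,0],"grip": 0.2}
  ]
}}

```text
time_s: 17.95
position: [0.6852, -0.1676, 0.0878]
orientation: [-0.0, 1.0, 0.017, -0.001]
force: [-0.3, 0.3, -0.6]
gripper_width: 0.0364
grip_force: 30.9
```

>>> {"method": "step_arm", "body": {
  "plan": [
    {"translation": [0,0,0.006],"dr": [0,0,0],"grip": 0.2},
    {"translation": [0,0,0.012],"dr": [0,0,0],"grip": 0.2},
    {"translation": [0,0,0.0165],"dr": [0,0,0],"grip": 0.2},
    {"translation": [0,0,0.018],"dr": [0,0,0],"grip": 0.2},
    {"translation": [0,0,0.018],"dr": [0,0,0],"grip": 0.2}
  ]
}}

```text
time_s: 18.37
position: [0.6857, -0.1678, 0.0748]
orientation: [0.0, 1.0, 0.016, 0.0]
force: [-0.7, -0.1, -0.6]
gripper_width: 0.0361
grip_force: 31.0
```

>>> {"method": "step_arm", "body": {
  "plan": [
    {"translation": [0,0,0.0015],"dr": [0,0,-0.018],"grip": 0.2},
    {"translation": [0,0,0.001],"dr": [0,0,-0.036],"grip": 0.2},
    {"translation": [0,0,0.001],"dr": [0,0,-0.054],"grip": 0.2},
    {"translation": [0,0,0.0005],"dr": [0,0,-0.072],"grip": 0.2},
    {"translation": [0,0,0],"dr": [0,0,-0.09],"grip": 0.2},
    {"translation": [0,0,0],"dr": [0,0,-0.108],"grip": 0.2},
    {"translation": [0,0,-0.0005],"dr": [0,0,-0.126],"grip": 0.2},
    {"translation": [0,0,-0.0005],"dr": [0,0,-0.144],"grip": 0.2},
    {"translation": [0,0,-0.001],"dr": [0,0,-0.162],"grip": 0.2},
    {"translation": [0,0,-0.001],"dr": [0,0,-0.18],"grip": 0.2}
  ]
}}

```text
time_s: 19.2
position: [0.6857, -0.1679, 0.0759]
orientation: [0.0, 0.834, 0.552, 0.0]
force: [-1.3, 0.1, 1.3]
gripper_width: 0.0364
grip_force: 31.1
```

```bash
python3 st.py
```

```text
[ 0.6857 -0.1679  0.0759] yawx 67.0 q6 0.125 t 19.2 F [-1.3  0.1  1.3] [-0.13  0.12  0.02] w 0.03644041910927623
```

>>> {"method": "step_arm", "body": {
  "plan": [
    {"translation": [0,0,-0.0003],"dr": [0,0,-0.018],"grip": 0.2},
    {"translation": [0,0,-0.0006],"dr": [0,0,-0.036],"grip": 0.2},
    {"translation": [0,0,-0.0008],"dr": [0,0,-0.054],"grip": 0.2},
    {"translation": [0,0,-0.001],"dr": [0,0,-0.072],"grip": 0.2},
    {"translation": [0,0,-0.0012],"dr": [0,0,-0.09],"grip": 0.2},
    {"translation": [0,0,-0.0014],"dr": [0,0,-0.108],"grip": 0.2},
    {"translation": [0,0,-0.0016],"dr": [0,0,-0.126],"grip": 0.2},
    {"translation": [0,0,-0.0018],"dr": [0,0,-0.14],"grip": 0.2},
    {"translation": [0,0,-0.002],"dr": [0,0,-0.154],"grip": 0.2},
    {"translation": [0,0,-0.002],"dr": [0,0,-0.165],"grip": 0.2}
  ]
}}

```text
time_s: 20.03
position: [0.6857, -0.1679, 0.0773]
orientation: [0.0, 0.451, 0.892, 0.0]
force: [-0.4, -1.0, 0.4]
gripper_width: 0.0366
grip_force: 31.0
```

```bash
python3 st.py
```

```text
[ 0.6857 -0.1679  0.0773] yawx 126.35 q6 -0.911 t 20.0333 F [-0.4 -1.   0.4] [-0.01  0.05 -0.09] w 0.036648383390319894
```

>>> {"method": "step_arm", "body": {
  "plan": [
    {"translation": [0,0,-0.0003],"dr": [0,0,-0.015],"grip": 0.2},
    {"translation": [0,0,-0.0003],"dr": [0,0,-0.015],"grip": 0.2},
    {"translation": [0,0,-0.0003],"dr": [0,0,-0.015],"grip": 0.6},
    {"translation": [0,0,-0.0003],"dr": [0,0,-0.015],"grip": 0.6},
    {"translation": [0,0,-0.0003],"dr": [0,0,-0.015],"grip": 0.6},
    {"translation": [0,0,-0.05],"dr": [0,0,-0.015],"grip": 0.6},
    {"translation": [0,0,-0.1],"dr": [0,0,-0.015],"grip": 0.7},
    {"translation": [0,0,-0.15],"dr": [0,0,-0.015],"grip": 0.8},
    {"translation": [0,0,-0.22],"dr": [0,0,-0.015],"grip": 0.8},
    {"translation": [0,0,-0.22],"dr": [0,0,-0.015],"grip": 0.8}
  ]
}}

```text
time_s: 20.87
position: [0.6865, -0.168, 0.2606]
orientation: [0.004, 0.412, 0.911, 0.001]
force: [0.0, -0.8, 0.9]
gripper_width: 0.0682
grip_force: 0.0
```

```bash
python3 jars.py wrist w7.png; python3 -c "
from h import *
im=cv2.imread('pics/w7.png');print(rel([.59,.02,.25],np.deg2rad(-13)))"
```

```text
[ 0.6865 -0.168   0.2606] yawx 131.4 q6 -0.999 t 20.8667
jar 0.88 [283. 181.] cap [ 686.2 -167.3] r 19.8 ztop 0.0948 rib 0 None jar yaw None
(array([0.2561, 0.0649, 0.0087]), [array([0.0009, 0.0005, 0.1511]), array([-0.0006,  0.0011, -0.3489])])
```

The first jar is seated: its cap top is at 94.8 mm, exactly seated plus a full rise of 2.9 mm. Next is the far jar.

>>> {"method": "step_arm", "body": {
  "plan": [
    {"translation": [0.256,0.065,0.009],"dr": [0,0,0.151],"grip": 0.8},
    {"translation": [0.256,0.065,0.009],"dr": [0,0,0.151],"grip": 0.8},
    {"translation": [0.256,0.065,0.009],"dr": [0,0,0.151],"grip": 0.8},
    {"translation": [0.256,0.065,0.009],"dr": [0,0,0.151],"grip": 0.8},
    {"translation": [0.256,0.065,0.009],"dr": [0,0,0.151],"grip": 0.8},
    {"translation": [0.256,0.065,0.009],"dr": [0,0,0.151],"grip": 0.8},
    {"translation": [0.256,0.065,0.009],"dr": [0,0,0.151],"grip": 0.8},
    {"translation": [0.256,0.065,0.009],"dr": [0,0,0.151],"grip": 0.8},
    {"translation": [0.256,0.065,0.009],"dr": [0,0,0.151],"grip": 0.8},
    {"translation": [0.256,0.065,0.009],"dr": [0,0,0.151],"grip": 0.8}
  ]
}}

```text
time_s: 21.8
position: [0.5887, 0.0201, 0.2451]
orientation: [-0.0, 0.781, 0.624, -0.0]
force: [1.0, 0.0, 0.5]
gripper_width: 0.0683
grip_force: 0.0
```

```bash
python3 jars.py wrist w8.png; python3 -c "
from h import *
im=cv2.imread('pics/w8.png')
cal=arm.calibration('wrist'); Rm=np.array(cal['R']); 
def px(X):
    K=np.array([[cal['fx'],0,cal['cx']],[0,cal['fy'],cal['cy']],[0,0,1.]]); return cv2.projectPoints(np.array([X],float),cv2.Rodrigues(Rm)[0],np.array(cal['t']),K,np.array(cal['dist']))[0].ravel()
u,v=px([.599,.1025,.04]).astype(int); print(u,v)
c=im[max(v-55,0):v+55,max(u-55,0):u+55]; cv2.imwrite('pics/z8.png',cv2.resize(c,(480,480),interpolation=cv2.INTER_CUBIC))
print(rel([.5988,.1026,.11],np.deg2rad(-13)),rel([.5988,.1026,.02]))"
```

```text
[0.5887 0.0201 0.2451] yawx 77.24 q6 0.213 t 21.8
jar 0.93 [273. 102.] cap [599.4 103.2] r 19.7 ztop 0.0745 rib 0 None jar yaw None
jar 0.85 [127. 194.] cap [418.3  43.4] r 19.9 ztop 0.0743 rib 0 None jar yaw None
271 100
(array([ 0.1036, -0.0106,  0.1691]), [array([-0.0001,  0.    ,  0.0007]), array([-0.000e+00, -2.000e-04, -4.993e-01])]) [ 0.1036 -0.0105  0.2816]
```

View pics/z8.png

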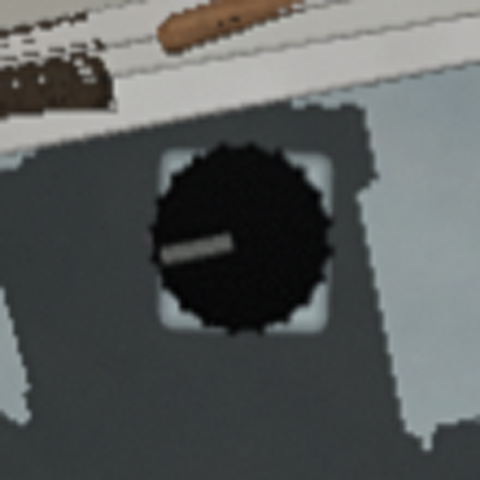

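The crop shows the jar body square with the image (so yaw about -13°) and its rib at (195,248). I'll pinch it.

>>> {"method": "step_arm", "body": {
  "plan": [
    {"translation": [0.1036,-0.0106,0.05],"dr": [0,0,0],"grip": 0.8},
    {"translation": [0.1036,-0.0106,0.1],"dr": [0,0,0],"grip": 0.8},
    {"translation": [0.1036,-0.0106,0.16],"dr": [0,0,0],"grip": 0.8},
    {"translation": [0.1036,-0.0106,0.169],"dr": [0,0,0],"grip": 0.8},
    {"translation": [0.1036,-0.0106,0.2],"dr": [0,0,0],"grip": 0.8},
    {"translation": [0.1036,-0.0105,0.25],"dr": [0,0,0],"grip": 0.8},
    {"translation": [0.1036,-0.0105,0.281],"dr": [0,0,0],"grip": 0.8},
    {"translation": [0.1036,-0.0105,0.281],"dr": [0,0,0],"grip": 0.8}
  ]
}}

```text
time_s: 22.57
position: [0.5962, 0.1022, 0.015]
orientation: [-0.002, 0.781, 0.624, -0.004]
force: [-0.4, 0.4, 0.1]
gripper_width: 0.0682
grip_force: 0.0
```

>>> {"method": "step_arm", "body": {
  "grip_force": 20,
  "plan": [
    {"translation": [0,0,0],"dr": [0,0,0],"grip": 0.2},
    {"translation": [0,0,0],"dr": [0,0,0],"grip": 0.2},
    {"translation": [0,0,0],"dr": [0,0,0],"grip": 0.2},
    {"translation": [0,0,0],"dr": [0,0,0],"grip": 0.2},
    {"translation": [0,0,0],"dr": [0,0,0],"grip": 0.2},
    {"translation": [0,0,0],"dr": [0,0,0],"grip": 0.2}
  ]
}}

```text
time_s: 23.07
position: [0.6004, 0.1028, 0.0235]
orientation: [0.001, 0.782, 0.623, 0.002]
force: [-0.7, -0.8, 7.8]
gripper_width: 0.0395
grip_force: 22.2
```

```bash
python3 st.py
```

```text
[0.6004 0.1028 0.0235] yawx 77.13 q6 0.352 t 23.0667 F [-0.7 -0.8  7.8] [-0.11  0.14  0.07] w 0.03954375516420389
```

>>> {"method": "step_arm", "body": {
  "plan": [
    {"translation": [0,0,0],"dr": [0,0,0],"grip": 0.7},
    {"translation": [0,0,0],"dr": [0,0,0],"grip": 0.7},
    {"translation": [0,0,0],"dr": [0,0,0],"grip": 0.7},
    {"translation": [0,0,-0.02],"dr": [0,0,0],"grip": 0.7},
    {"translation": [0,0,-0.045],"dr": [0,0,0],"grip": 0.7},
    {"translation": [0,0,-0.045],"dr": [0,0,0.25],"grip": 0.7},
    {"translation": [0,0,-0.045],"dr": [0,0,0.25],"grip": 0.7},
    {"translation": [0,0,-0.045],"dr": [0,0,0.25],"grip": 0.7},
    {"translation": [0,0,-0.045],"dr": [0,0,0.25],"grip": 0.7},
    {"translation": [0,0,-0.045],"dr": [0,0,0.25],"grip": 0.7}
  ]
}}

```text
time_s: 23.9
position: [0.5991, 0.1027, 0.0572]
orientation: [0.0, 0.937, 0.35, -0.0]
force: [-0.3, 0.0, 0.0]
gripper_width: 0.0605
grip_force: 0.0
```

```bash
python3 -c "
from h import *
print(rel([.6,.1028,.056],np.deg2rad(77.1)))"
```

```text
(array([0.0009, 0.0007, 0.0015]), [array([-0.    ,  0.    , -0.3504]), array([0.    , 0.    , 0.1496])])
```

>>> {"method": "step_arm", "body": {
  "grip_force": 30,
  "plan": [
    {"translation": [0.0009,0.0005,0.0013],"dr": [0,0,0.1496],"grip": 0.7},
    {"translation": [0.0009,0.0005,0.0013],"dr": [0,0,0.1496],"grip": 0.7},
    {"translation": [0.0009,0.0005,0.0013],"dr": [0,0,0.1496],"grip": 0.7},
    {"translation": [0.0009,0.0005,0.0013],"dr": [0,0,0.1496],"grip": 0.7},
    {"translation": [0.0009,0.0005,0.0013],"dr": [0,0,0.1496],"grip": 0.7},
    {"translation": [0.0009,0.0005,0.0013],"dr": [0,0,0.1496],"grip": 0.7},
    {"translation": [0.0009,0.0005,0.0013],"dr": [0,0,0.1496],"grip": 0.7},
    {"translation": [0.0009,0.0005,0.0013],"dr": [0,0,0.1496],"grip": 0.7},
    {"translation": [0.0009,0.0005,0.0013],"dr": [0,0,0.1496],"grip": 0.7}
  ]
}}

```text
time_s: 24.65
position: [0.6, 0.1029, 0.0561]
orientation: [0.0, 0.994, -0.111, 0.0]
force: [-0.1, 0.5, 0.6]
gripper_width: 0.0595
grip_force: 0.0
```

>>> {"method": "step_arm", "body": {
  "plan": [
    {"translation": [0,0,0],"dr": [0,0,0],"grip": 0.2},
    {"translation": [0,0,0],"dr": [0,0,0],"grip": 0.2},
    {"translation": [0,0,0],"dr": [0,0,0],"grip": 0.2},
    {"translation": [0,0,0],"dr": [0,0,0],"grip": 0.2},
    {"translation": [0,0,0],"dr": [0,0,0],"grip": 0.2},
    {"translation": [0,0,-0.02],"dr": [0,0,0],"grip": 0.2},
    {"translation": [0,0,-0.05],"dr": [0,0,0],"grip": 0.2},
    {"translation": [0,0,-0.09],"dr": [0,0,0],"grip": 0.2},
    {"translation": [0,0,-0.12],"dr": [0,0,0],"grip": 0.2},
    {"translation": [0,0,-0.12],"dr": [0,0,0],"grip": 0.2}
  ]
}}

```text
time_s: 25.48
position: [0.6016, 0.1031, 0.1576]
orientation: [-0.001, 0.994, -0.109, 0.003]
force: [0.6, -0.3, 0.0]
gripper_width: 0.0364
grip_force: 30.7
```

```bash
python3 st.py; python3 -c "
from h import *
print(rel([.6829,-.0994,.155],np.deg2rad(91.9)))"
```

```text
[0.6016 0.1031 0.1576] yawx -12.51 q6 1.917 t 25.4833 F [ 0.6 -0.3  0. ] [ 0.03 -0.06 -0.01] w 0.0363533797932027
(array([0.154 , 0.2252, 0.0037]), [array([-1.5e-03,  3.0e-04,  4.6e-01]), array([-0.0002, -0.001 , -0.04  ])])
```

>>> {"method": "step_arm", "body": {
  "plan": [
    {"translation": [0.077,0.113,0.003],"dr": [0,0,-0.02],"grip": 0.2},
    {"translation": [0.154,0.225,0.003],"dr": [0,0,-0.04],"grip": 0.2},
    {"translation": [0.154,0.225,0.003],"dr": [0,0,-0.04],"grip": 0.2},
    {"translation": [0.154,0.225,0.003],"dr": [0,0,-0.04],"grip": 0.2},
    {"translation": [0.154,0.225,0.003],"dr": [0,0,-0.04],"grip": 0.2},
    {"translation": [0.154,0.225,0.003],"dr": [0,0,-0.04],"grip": 0.2},
    {"translation": [0.154,0.225,0.003],"dr": [0,0,-0.04],"grip": 0.2},
    {"translation": [0.154,0.225,0.003],"dr": [0,0,-0.04],"grip": 0.2},
    {"translation": [0.154,0.225,0.003],"dr": [0,0,-0.04],"grip": 0.2}
  ]
}}

```text
time_s: 26.23
position: [0.6808, -0.0987, 0.149]
orientation: [-0.0, 1.0, 0.017, -0.0]
force: [0.0, 0.1, -1.5]
gripper_width: 0.0364
grip_force: 30.8
```

```bash
python3 st.py; python3 -c "
from h import *
print(rel([.6829,-.0994,.088],np.deg2rad(91.9)),rel([.6829,-.0994,.074]))"
```

```text
[ 0.6808 -0.0987  0.149 ] yawx 1.89 q6 1.357 t 26.2333 F [ 0.   0.1 -1.5] [ 0.04  0.02 -0.05] w 0.03642058890152722
(array([0.0027, 0.001 , 0.0762]), [array([2.e-04, 1.e-04, 5.e-01]), array([-0.0001,  0.0001, -0.    ])]) [0.0027 0.001  0.0937]
```

>>> {"method": "step_arm", "body": {
  "plan": [
    {"translation": [0.0027,0.001,0.03],"dr": [0,0,0],"grip": 0.2},
    {"translation": [0.0027,0.001,0.055],"dr": [0,0,0],"grip": 0.2},
    {"translation": [0.0027,0.001,0.065],"dr": [0,0,0],"grip": 0.2},
    {"translation": [0.0027,0.001,0.071],"dr": [0,0,0],"grip": 0.2},
    {"translation": [0.0027,0.001,0.077],"dr": [0,0,0],"grip": 0.2},
    {"translation": [0.0027,0.001,0.077],"dr": [0,0,0],"grip": 0.2}
  ]
}}

```text
time_s: 26.73
position: [0.6833, -0.0998, 0.088]
orientation: [-0.0, 1.0, 0.017, 0.0]
force: [0.3, 0.6, -2.3]
gripper_width: 0.0366
grip_force: 30.9
```

>>> {"method": "step_arm", "body": {
  "plan": [
    {"translation": [0,0,0.006],"dr": [0,0,0],"grip": 0.2},
    {"translation": [0,0,0.012],"dr": [0,0,0],"grip": 0.2},
    {"translation": [0,0,0.0165],"dr": [0,0,0],"grip": 0.2},
    {"translation": [0,0,0.018],"dr": [0,0,0],"grip": 0.2},
    {"translation": [0,0,0.018],"dr": [0,0,0],"grip": 0.2}
  ]
}}

```text
time_s: 27.15
position: [0.6836, -0.1003, 0.0741]
orientation: [0.0, 1.0, 0.016, 0.0]
force: [-1.4, 0.4, 2.8]
gripper_width: 0.0366
grip_force: 31.3
```

Seated with light contact. Now I'll unscrew the cap.

>>> {"method": "step_arm", "body": {
  "plan": [
    {"translation": [0,0,0.0005],"dr": [0,0,-0.018],"grip": 0.2},
    {"translation": [0,0,0.0003],"dr": [0,0,-0.036],"grip": 0.2},
    {"translation": [0,0,0],"dr": [0,0,-0.054],"grip": 0.2},
    {"translation": [0,0,-0.0003],"dr": [0,0,-0.072],"grip": 0.2},
    {"translation": [0,0,-0.0005],"dr": [0,0,-0.09],"grip": 0.2},
    {"translation": [0,0,-0.0007],"dr": [0,0,-0.108],"grip": 0.2},
    {"translation": [0,0,-0.001],"dr": [0,0,-0.126],"grip": 0.2},
    {"translation": [0,0,-0.0012],"dr": [0,0,-0.144],"grip": 0.2},
    {"translation": [0,0,-0.0014],"dr": [0,0,-0.162],"grip": 0.2},
    {"translation": [0,0,-0.0016],"dr": [0,0,-0.18],"grip": 0.2}
  ]
}}

```text
time_s: 27.98
position: [0.6837, -0.1006, 0.0755]
orientation: [0.001, 0.834, 0.552, 0.0]
force: [0.6, -1.3, 2.8]
gripper_width: 0.0362
grip_force: 31.2
```

>>> {"method": "step_arm", "body": {
  "plan": [
    {"translation": [0,0,-0.0003],"dr": [0,0,-0.018],"grip": 0.2},
    {"translation": [0,0,-0.0006],"dr": [0,0,-0.036],"grip": 0.2},
    {"translation": [0,0,-0.0008],"dr": [0,0,-0.054],"grip": 0.2},
    {"translation": [0,0,-0.001],"dr": [0,0,-0.072],"grip": 0.2},
    {"translation": [0,0,-0.0012],"dr": [0,0,-0.09],"grip": 0.2},
    {"translation": [0,0,-0.0014],"dr": [0,0,-0.108],"grip": 0.2},
    {"translation": [0,0,-0.0016],"dr": [0,0,-0.126],"grip": 0.2},
    {"translation": [0,0,-0.0018],"dr": [0,0,-0.14],"grip": 0.2},
    {"translation": [0,0,-0.002],"dr": [0,0,-0.154],"grip": 0.2},
    {"translation": [0,0,-0.002],"dr": [0,0,-0.165],"grip": 0.2}
  ]
}}

```text
time_s: 28.82
position: [0.6831, -0.1003, 0.0768]
orientation: [-0.0, 0.452, 0.892, -0.0]
force: [-4.4, 0.7, 4.5]
gripper_width: 0.0363
grip_force: 31.3
```

>>> {"method": "step_arm", "body": {
  "plan": [
    {"translation": [0,0,0],"dr": [0,0,-0.01],"grip": 0.2},
    {"translation": [0,0,0],"dr": [0,0,-0.01],"grip": 0.2},
    {"translation": [0,0,0],"dr": [0,0,-0.01],"grip": 0.6},
    {"translation": [0,0,0],"dr": [0,0,-0.01],"grip": 0.6},
    {"translation": [0,0,0],"dr": [0,0,-0.01],"grip": 0.6},
    {"translation": [0,0,-0.05],"dr": [0,0,-0.01],"grip": 0.6},
    {"translation": [0,0,-0.1],"dr": [0,0,-0.01],"grip": 0.6},
    {"translation": [0,0,-0.15],"dr": [0,0,-0.01],"grip": 0.8},
    {"translation": [0,0,-0.2],"dr": [0,0,-0.01],"grip": 0.8},
    {"translation": [0,0,-0.2],"dr": [0,0,-0.01],"grip": 0.8}
  ]
}}

```text
time_s: 29.65
position: [0.6852, -0.1006, 0.2463]
orientation: [0.005, 0.425, 0.905, 0.001]
force: [-0.1, -0.6, 1.2]
gripper_width: 0.0683
grip_force: 0.0
```

```bash
python3 jars.py wrist w9.png; python3 jars.py top; python3 -c "
from h import *
print(rel([.43,-.04,.25],np.deg2rad(-12)))"
```

```text
[ 0.6852 -0.1006  0.2463] yawx 129.64 q6 -0.875 t 29.65
jar 0.84 [242. 231.] cap [ 686.4 -166.8] r 19.6 ztop 0.0946 rib 44 -43.3 jar yaw 136.7
jar 0.81 [279. 179.] cap [683.4 -98.8] r 19.8 ztop 0.0948 rib 0 None jar yaw None
[ 0.684  -0.1003  0.2386] yawx 129.65 q6 -0.875 t 29.75
jar 0.73 [246. 299.] cap [418.7  45.1] r 18.3 ztop 0.0773 rib 0 None jar yaw None
jar 0.58 [347. 186.] cap [ 622.8 -140. ] r 76.9 ztop 0.0962 rib 0 None jar yaw None
jar 0.56 [315. 180.] cap [683.4 -98.9] r 18.1 ztop 0.0979 rib 0 None jar yaw None
(array([ 0.2599, -0.1956, -0.018 ]), [array([-2.000e-04, -1.000e-04,  1.435e-01]), array([ 1.000e-04, -2.000e-04, -3.565e-01])])
```

Both caps read 94.7 mm, so both are fully up. Next is the third jar.

>>> {"method": "step_arm", "body": {
  "plan": [
    {"translation": [0.26,-0.1956,-0.018],"dr": [0,0,0.1435],"grip": 0.8},
    {"translation": [0.26,-0.1956,-0.018],"dr": [0,0,0.1435],"grip": 0.8},
    {"translation": [0.26,-0.1956,-0.018],"dr": [0,0,0.1435],"grip": 0.8},
    {"translation": [0.26,-0.1956,-0.018],"dr": [0,0,0.1435],"grip": 0.8},
    {"translation": [0.26,-0.1956,-0.018],"dr": [0,0,0.1435],"grip": 0.8},
    {"translation": [0.26,-0.1956,-0.018],"dr": [0,0,0.1435],"grip": 0.8},
    {"translation": [0.26,-0.1956,-0.018],"dr": [0,0,0.1435],"grip": 0.8},
    {"translation": [0.26,-0.1956,-0.018],"dr": [0,0,0.1435],"grip": 0.8},
    {"translation": [0.26,-0.1956,-0.018],"dr": [0,0,0.1435],"grip": 0.8},
    {"translation": [0.26,-0.1956,-0.018],"dr": [0,0,0.1435],"grip": 0.8}
  ]
}}

```text
time_s: 30.68
position: [0.43, -0.04, 0.2499]
orientation: [-0.001, 0.777, 0.63, -0.0]
force: [0.4, -0.3, 0.1]
gripper_width: 0.0682
grip_force: 0.0
```

```bash
python3 jars.py wrist w10.png; python3 -c "
from h import *
im=cv2.imread('pics/w10.png')
cal=arm.calibration('wrist'); K=np.array([[cal['fx'],0,cal['cx']],[0,cal['fy'],cal['cy']],[0,0,1.]])
u,v=cv2.projectPoints(np.array([[.418,.0437,.04]]),cv2.Rodrigues(np.array(cal['R']))[0],np.array(cal['t']),K,np.array(cal['dist']))[0].ravel().astype(int); print(u,v)
c=im[max(v-55,0):v+55,max(u-55,0):u+55]; cv2.imwrite('pics/z10.png',cv2.resize(c,(480,480),interpolation=cv2.INTER_CUBIC))
print(rel([.418,.0437,.11],np.deg2rad(-12)),rel([.418,.0437,.02]))"
```

```text
[ 0.43   -0.04    0.2499] yawx 78.09 q6 0.056 t 30.6833
jar 0.91 [528. 190.] cap [681.9 -98. ] r 19.6 ztop 0.0942 rib 34 -52.9 jar yaw 127.1
jar 0.85 [252. 105.] cap [417.7  43.5] r 19.7 ztop 0.0746 rib 0 None jar yaw None
jar 0.59 [531. 249.] cap [ 685.3 -166.6] r 19.6 ztop 0.0941 rib 26 -50.2 jar yaw 129.8
251 104
(array([ 0.0993, -0.0364,  0.175 ]), [array([-0.0003,  0.    ,  0.0002]), array([-0.000e+00, -4.000e-04, -4.998e-01])]) [ 0.0993 -0.0362  0.2875]
```

View pics/z10.png

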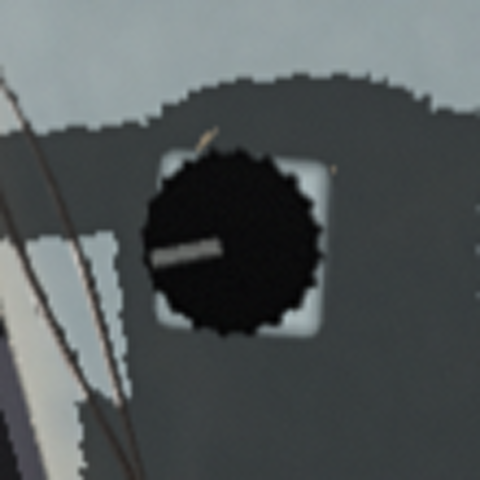

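The body is about 3° further round (yaw near -15°), and the forceps are close on the left. I'll pinch higher with a narrower opening, which stays clear of them.

>>> {"method": "step_arm", "body": {
  "plan": [
    {"translation": [0.0993,-0.0364,0.05],"dr": [0,0,0.007],"grip": 0.65},
    {"translation": [0.0993,-0.0364,0.1],"dr": [0,0,0.007],"grip": 0.65},
    {"translation": [0.0993,-0.0364,0.16],"dr": [0,0,0.007],"grip": 0.65},
    {"translation": [0.0993,-0.0364,0.175],"dr": [0,0,0.007],"grip": 0.65},
    {"translation": [0.0993,-0.0362,0.2],"dr": [0,0,0.007],"grip": 0.65},
    {"translation": [0.0993,-0.0362,0.25],"dr": [0,0,0.007],"grip": 0.65},
    {"translation": [0.0993,-0.0362,0.275],"dr": [0,0,0.007],"grip": 0.65},
    {"translation": [0.0993,-0.0362,0.2765],"dr": [0,0,0.007],"grip": 0.65}
  ]
}}

```text
time_s: 31.45
position: [0.4159, 0.0437, 0.0248]
orientation: [-0.002, 0.79, 0.613, -0.003]
force: [-0.8, -0.1, -0.9]
gripper_width: 0.0554
grip_force: 0.0
```

>>> {"method": "step_arm", "body": {
  "grip_force": 20,
  "plan": [
    {"translation": [0,0,0],"dr": [0,0,0],"grip": 0.2},
    {"translation": [0,0,0],"dr": [0,0,0],"grip": 0.2},
    {"translation": [0,0,0],"dr": [0,0,0],"grip": 0.2},
    {"translation": [0,0,0],"dr": [0,0,0],"grip": 0.2},
    {"translation": [0,0,0],"dr": [0,0,0],"grip": 0.2},
    {"translation": [0,0,0],"dr": [0,0,0],"grip": 0.2}
  ]
}}

```text
time_s: 31.95
position: [0.4186, 0.0437, 0.0304]
orientation: [0.0, 0.791, 0.612, 0.0]
force: [0.0, -0.4, -1.5]
gripper_width: 0.0392
grip_force: 25.2
```

```bash
python3 st.py
```

```text
[0.4186 0.0437 0.0304] yawx 75.48 q6 0.297 t 31.95 F [ 0.  -0.4 -1.5] [ 0.01  0.04 -0.01] w 0.03923610116790834
```

>>> {"method": "step_arm", "body": {
  "plan": [
    {"translation": [0,0,0],"dr": [0,0,0],"grip": 0.65},
    {"translation": [0,0,0],"dr": [0,0,0],"grip": 0.65},
    {"translation": [0,0,0],"dr": [0,0,0],"grip": 0.65},
    {"translation": [0,0,-0.018],"dr": [0,0,0],"grip": 0.65},
    {"translation": [0,0,-0.034],"dr": [0,0,0],"grip": 0.65},
    {"translation": [0,0,-0.034],"dr": [0,0,0.25],"grip": 0.65},
    {"translation": [0,0,-0.034],"dr": [0,0,0.25],"grip": 0.65},
    {"translation": [0,0,-0.034],"dr": [0,0,0.25],"grip": 0.65},
    {"translation": [0,0,-0.034],"dr": [0,0,0.25],"grip": 0.65},
    {"translation": [0,0,-0.034],"dr": [0,0,0.25],"grip": 0.65}
  ]
}}

```text
time_s: 32.78
position: [0.4183, 0.0437, 0.057]
orientation: [0.0, 0.942, 0.336, 0.0]
force: [-0.0, -0.5, 0.4]
gripper_width: 0.0553
grip_force: 0.0
```

```bash
python3 -c "
from h import *
print(rel([.4186,.0437,.056],np.deg2rad(75.4)))"
```

```text
(array([0.0002, 0.0003, 0.0012]), [array([ 0.    , -0.    , -0.3502]), array([-0.    , -0.    ,  0.1498])])
```

>>> {"method": "step_arm", "body": {
  "grip_force": 30,
  "plan": [
    {"translation": [0,0,0.0012],"dr": [0,0,0.1498],"grip": 0.65},
    {"translation": [0,0,0.0012],"dr": [0,0,0.1498],"grip": 0.65},
    {"translation": [0,0,0.0012],"dr": [0,0,0.1498],"grip": 0.65},
    {"translation": [0,0,0.0012],"dr": [0,0,0.1498],"grip": 0.65},
    {"translation": [0,0,0.0012],"dr": [0,0,0.1498],"grip": 0.65},
    {"translation": [0,0,0.0012],"dr": [0,0,0.1498],"grip": 0.65},
    {"translation": [0,0,0.0012],"dr": [0,0,0.1498],"grip": 0.65},
    {"translation": [0,0,0.0012],"dr": [0,0,0.1498],"grip": 0.65},
    {"translation": [0,0,0.0012],"dr": [0,0,0.1498],"grip": 0.65}
  ]
}}

```text
time_s: 33.53
position: [0.4183, 0.0437, 0.056]
orientation: [-0.0, 0.992, -0.126, 0.0]
force: [0.8, 0.1, 0.4]
gripper_width: 0.0552
grip_force: 0.0
```

>>> {"method": "step_arm", "body": {
  "plan": [
    {"translation": [0,0,0],"dr": [0,0,0],"grip": 0.2},
    {"translation": [0,0,0],"dr": [0,0,0],"grip": 0.2},
    {"translation": [0,0,0],"dr": [0,0,0],"grip": 0.2},
    {"translation": [0,0,0],"dr": [0,0,0],"grip": 0.2},
    {"translation": [0,0,0],"dr": [0,0,0],"grip": 0.2},
    {"translation": [0,0,-0.02],"dr": [0,0,0],"grip": 0.2},
    {"translation": [0,0,-0.05],"dr": [0,0,0],"grip": 0.2},
    {"translation": [0,0,-0.09],"dr": [0,0,0],"grip": 0.2},
    {"translation": [0,0,-0.11],"dr": [0,0,0],"grip": 0.2},
    {"translation": [0,0,-0.11],"dr": [0,0,0],"grip": 0.2}
  ]
}}

```text
time_s: 34.37
position: [0.4196, 0.0438, 0.1476]
orientation: [-0.0, 0.992, -0.124, 0.002]
force: [0.4, 0.5, -0.1]
gripper_width: 0.0363
grip_force: 30.9
```

```bash
python3 st.py; python3 -c "
from h import *
print(rel([.6149,-.1016,.145],np.deg2rad(91.9)))"
```

```text
[0.4196 0.0438 0.1476] yawx -14.23 q6 1.863 t 34.3667 F [ 0.4  0.5 -0.1] [ 0.01 -0.01 -0.03] w 0.03627646549064206
(array([0.2813, 0.1162, 0.0044]), [array([-1.100e-03,  2.000e-04,  4.552e-01]), array([-0.0001, -0.0008, -0.0448])])
```

>>> {"method": "step_arm", "body": {
  "plan": [
    {"translation": [0.07,0.029,0.004],"dr": [0,0,-0.01],"grip": 0.2},
    {"translation": [0.14,0.058,0.004],"dr": [0,0,-0.03],"grip": 0.2},
    {"translation": [0.281,0.116,0.004],"dr": [0,0,-0.0445],"grip": 0.2},
    {"translation": [0.281,0.116,0.004],"dr": [0,0,-0.0445],"grip": 0.2},
    {"translation": [0.281,0.116,0.004],"dr": [0,0,-0.0445],"grip": 0.2},
    {"translation": [0.281,0.116,0.004],"dr": [0,0,-0.0445],"grip": 0.2},
    {"translation": [0.281,0.116,0.004],"dr": [0,0,-0.0445],"grip": 0.2},
    {"translation": [0.281,0.116,0.004],"dr": [0,0,-0.0445],"grip": 0.2},
    {"translation": [0.281,0.116,0.004],"dr": [0,0,-0.0445],"grip": 0.2}
  ]
}}

```text
time_s: 35.12
position: [0.6126, -0.1013, 0.1393]
orientation: [-0.0, 1.0, 0.015, -0.001]
force: [-0.1, 0.3, -1.9]
gripper_width: 0.0368
grip_force: 30.9
```

```bash
python3 st.py; python3 -c "
from h import *
print(rel([.6149,-.1016,.088],np.deg2rad(91.9)),rel([.6149,-.1016,.074]))"
```

```text
[ 0.6126 -0.1013  0.1393] yawx 1.76 q6 1.335 t 35.1167 F [-0.1  0.3 -1.9] [0.06 0.   0.07] w 0.03683627330746295
(array([0.003 , 0.0005, 0.0641]), [array([5.000e-04, 2.000e-04, 4.996e-01]), array([-0.0001,  0.0003, -0.0004])]) [0.003  0.0005 0.0816]
```

>>> {"method": "step_arm", "body": {
  "plan": [
    {"translation": [0.003,0.0005,0.025],"dr": [0,0,0],"grip": 0.2},
    {"translation": [0.003,0.0005,0.045],"dr": [0,0,0],"grip": 0.2},
    {"translation": [0.003,0.0005,0.053],"dr": [0,0,0],"grip": 0.2},
    {"translation": [0.003,0.0005,0.059],"dr": [0,0,0],"grip": 0.2},
    {"translation": [0.003,0.0005,0.065],"dr": [0,0,0],"grip": 0.2},
    {"translation": [0.003,0.0005,0.065],"dr": [0,0,0],"grip": 0.2}
  ]
}}

```text
time_s: 35.62
position: [0.616, -0.1018, 0.0896]
orientation: [0.0, 1.0, 0.016, 0.001]
force: [-0.4, -0.9, -1.1]
gripper_width: 0.0362
grip_force: 31.8
```

>>> {"method": "step_arm", "body": {
  "plan": [
    {"translation": [0,0,0.006],"dr": [0,0,0],"grip": 0.2},
    {"translation": [0,0,0.012],"dr": [0,0,0],"grip": 0.2},
    {"translation": [0,0,0.0165],"dr": [0,0,0],"grip": 0.2},
    {"translation": [0,0,0.018],"dr": [0,0,0],"grip": 0.2},
    {"translation": [0,0,0.018],"dr": [0,0,0],"grip": 0.2}
  ]
}}

```text
time_s: 36.03
position: [0.6157, -0.102, 0.0743]
orientation: [0.0, 1.0, 0.015, -0.0]
force: [-1.7, -1.0, 1.8]
gripper_width: 0.0365
grip_force: 32.2
```

>>> {"method": "step_arm", "body": {
  "plan": [
    {"translation": [0,0,0.0005],"dr": [0,0,-0.018],"grip": 0.2},
    {"translation": [0,0,0.0003],"dr": [0,0,-0.036],"grip": 0.2},
    {"translation": [0,0,0],"dr": [0,0,-0.054],"grip": 0.2},
    {"translation": [0,0,-0.0003],"dr": [0,0,-0.072],"grip": 0.2},
    {"translation": [0,0,-0.0005],"dr": [0,0,-0.09],"grip": 0.2},
    {"translation": [0,0,-0.0007],"dr": [0,0,-0.108],"grip": 0.2},
    {"translation": [0,0,-0.001],"dr": [0,0,-0.126],"grip": 0.2},
    {"translation": [0,0,-0.0012],"dr": [0,0,-0.144],"grip": 0.2},
    {"translation": [0,0,-0.0014],"dr": [0,0,-0.162],"grip": 0.2},
    {"translation": [0,0,-0.0016],"dr": [0,0,-0.18],"grip": 0.2}
  ]
}}

```text
time_s: 36.87
position: [0.6157, -0.1018, 0.0756]
orientation: [-0.0, 0.834, 0.551, -0.0]
force: [-0.9, -0.6, 0.4]
gripper_width: 0.0363
grip_force: 32.0
```

>>> {"method": "step_arm", "body": {
  "plan": [
    {"translation": [0,0,-0.0003],"dr": [0,0,-0.018],"grip": 0.2},
    {"translation": [0,0,-0.0006],"dr": [0,0,-0.036],"grip": 0.2},
    {"translation": [0,0,-0.0008],"dr": [0,0,-0.054],"grip": 0.2},
    {"translation": [0,0,-0.001],"dr": [0,0,-0.072],"grip": 0.2},
    {"translation": [0,0,-0.0012],"dr": [0,0,-0.09],"grip": 0.2},
    {"translation": [0,0,-0.0014],"dr": [0,0,-0.108],"grip": 0.2},
    {"translation": [0,0,-0.0016],"dr": [0,0,-0.126],"grip": 0.2},
    {"translation": [0,0,-0.0018],"dr": [0,0,-0.14],"grip": 0.2},
    {"translation": [0,0,-0.002],"dr": [0,0,-0.154],"grip": 0.2},
    {"translation": [0,0,-0.002],"dr": [0,0,-0.165],"grip": 0.2}
  ]
}}

```text
time_s: 37.7
position: [0.6153, -0.1019, 0.0769]
orientation: [-0.001, 0.452, 0.892, -0.0]
force: [-5.4, 0.9, 0.7]
gripper_width: 0.036
grip_force: 32.0
```

>>> {"method": "step_arm", "body": {
  "plan": [
    {"translation": [0,0,0],"dr": [0,0,-0.01],"grip": 0.2},
    {"translation": [0,0,0],"dr": [0,0,-0.01],"grip": 0.2},
    {"translation": [0,0,0],"dr": [0,0,-0.01],"grip": 0.6},
    {"translation": [0,0,0],"dr": [0,0,-0.01],"grip": 0.6},
    {"translation": [0,0,0],"dr": [0,0,-0.01],"grip": 0.6},
    {"translation": [0,0,-0.05],"dr": [0,0,-0.01],"grip": 0.6},
    {"translation": [0,0,-0.1],"dr": [0,0,-0.01],"grip": 0.6},
    {"translation": [0,0,-0.15],"dr": [0,0,-0.01],"grip": 0.6},
    {"translation": [0,0,-0.22],"dr": [0,0,-0.01],"grip": 0.6},
    {"translation": [0,0,-0.22],"dr": [0,0,-0.01],"grip": 0.6}
  ]
}}

```text
time_s: 38.53
position: [0.6168, -0.102, 0.2603]
orientation: [0.004, 0.426, 0.904, 0.001]
force: [0.7, -0.0, 0.9]
gripper_width: 0.0514
grip_force: 0.0
```

```bash
python3 jars.py wrist w11.png; python3 -c "
from h import *
im,d,cal=snap('wrist','w12.png'); P=np.full((420,560,3),np.nan); P[d>0]=cloud(cal,d,d>0)
for n,z in(('heat_grip',.07),('tray_grip',.052),('tray_nose',.015)):
    for x in arm.spot_point('wrist',n):
        if x['p']>.3: print(n,round(x['p'],2),np.round(x['xy']),atz(cal,[x['xy']],z).round(4)[0])
m=(P[:,:,2]>.066)&(P[:,:,2]<.09)&(np.hypot(P[:,:,0]-.667,P[:,:,1]+.01)<.035); q=P[m]
print(len(q),q.mean(0),cv2.minAreaRect(q[:,:2].astype(np.float32)*1000) if len(q)>4 else '')
w=m&(im.astype(int).sum(2)>330); print('white',P[w].mean(0) if w.any() else '')"
```

```text
[ 0.6168 -0.102   0.2603] yawx 129.51 q6 -0.894 t 38.5333
jar 0.83 [278. 179.] cap [ 615.8 -101.9] r 19.6 ztop 0.0949 rib 0 None jar yaw None
jar 0.75 [330. 218.] cap [683.9 -98. ] r 19.7 ztop 0.0946 rib 36 -47.5 jar yaw 132.5
jar 0.72 [292. 260.] cap [ 686.4 -166.7] r 19.8 ztop 0.0946 rib 35 -44.9 jar yaw 135.1
heat_grip 0.78 [380. 144.] [ 0.6695 -0.0077  0.07  ]
heat_grip 0.34 [324. 204.] [ 0.6679 -0.0899  0.07  ]
tray_grip 0.68 [284. 220.] [ 0.6513 -0.1346  0.052 ]
tray_nose 0.74 [323. 238.] [ 0.7133 -0.1317  0.015 ]
614 [ 0.66757363 -0.0082385   0.07508952] ((669.0721435546875, -7.799348831176758), (14.506135940551758, 38.05986785888672), 59.41594314575195)
white [ 0.66901042 -0.00639591  0.07565634]
```

View pics/w12.png

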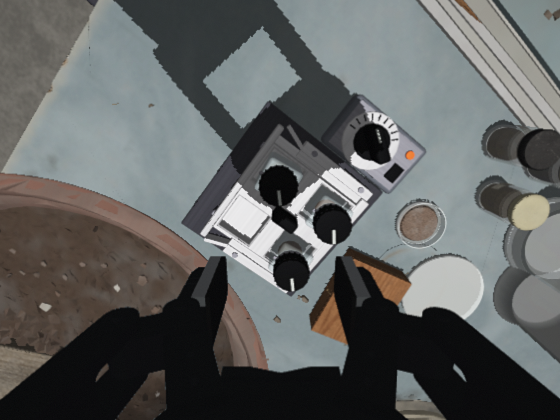

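All three jars sit in their pockets with caps up and ribs matching, at (279,185), (332,222) and (291,271) in the picture. The knob is at (373,140), measured at (0.669,-0.008), with its bar along yaw 149°. Now the heat knob.

```bash
python3 -c "
from h import *
print(rel([.669,-.0078,.13],np.deg2rad(59.4)),rel([.669,-.0078,.054]))"
```

```text
(array([0.0477, 0.1267, 0.1517]), [array([-0.0002, -0.0003, -0.0552]), array([-4.000e-04,  2.000e-04,  4.448e-01])]) [0.0475 0.1268 0.2467]
```

>>> {"method": "step_arm", "body": {
  "plan": [
    {"translation": [0.0477,0.1267,0],"dr": [0,0,-0.0552],"grip": 0.5},
    {"translation": [0.0477,0.1267,0],"dr": [0,0,-0.0552],"grip": 0.5},
    {"translation": [0.0477,0.1267,0.02],"dr": [0,0,-0.0552],"grip": 0.5},
    {"translation": [0.0477,0.1267,0.06],"dr": [0,0,-0.0552],"grip": 0.5},
    {"translation": [0.0477,0.1267,0.11],"dr": [0,0,-0.0552],"grip": 0.5},
    {"translation": [0.0477,0.1267,0.1517],"dr": [0,0,-0.0552],"grip": 0.5},
    {"translation": [0.0477,0.1267,0.1517],"dr": [0,0,-0.0552],"grip": 0.5}
  ]
}}

```text
time_s: 39.42
position: [0.6662, -0.0075, 0.1226]
orientation: [-0.006, 0.264, 0.965, -0.001]
force: [-0.1, 0.0, -1.3]
gripper_width: 0.0425
grip_force: 0.0
```

```bash
python3 st.py; python3 -c "
from h import *
im,d,cal=snap('wrist'); P=np.full((420,560,3),np.nan); P[d>0]=cloud(cal,d,d>0)
m=(P[:,:,2]>.066)&(P[:,:,2]<.09)&(np.hypot(P[:,:,0]-.667,P[:,:,1]+.01)<.035); q=P[m]
print(len(q),q.mean(0),cv2.minAreaRect(q[:,:2].astype(np.float32)*1000) if len(q)>4 else '')
print(rel([.669,-.0078,.054],np.deg2rad(59.4)))"
```

```text
[ 0.6662 -0.0075  0.1226] yawx 149.44 q6 -1.087 t 39.4167 F [-0.1  0.  -1.3] [-0.02  0.04 -0.01] w 0.04251601519696048
1274 [ 0.66731718 -0.00707907  0.07558006] ((668.4452514648438, -7.86163330078125), (13.560261726379395, 37.528289794921875), 59.82807159423828)
(array([-0.0022,  0.0012,  0.0915]), [array([-0.0006, -0.0011,  0.0001]), array([ 0.0017, -0.0009, -0.4999])])
```

>>> {"method": "step_arm", "body": {
  "grip_force": 40,
  "plan": [
    {"translation": [-0.0022,0.001,0.04],"dr": [0,0,0],"grip": 0.5},
    {"translation": [-0.0022,0.001,0.07],"dr": [0,0,0],"grip": 0.5},
    {"translation": [-0.0022,0.001,0.088],"dr": [0,0,0],"grip": 0.5},
    {"translation": [-0.0022,0.001,0.088],"dr": [0,0,0],"grip": 0.5},
    {"translation": [-0.0022,0.001,0.088],"dr": [0,0,0],"grip": 0},
    {"translation": [-0.0022,0.001,0.088],"dr": [0,0,0],"grip": 0},
    {"translation": [-0.0022,0.001,0.088],"dr": [0,0,0],"grip": 0},
    {"translation": [-0.0022,0.001,0.088],"dr": [0,0,0],"grip": 0},
    {"translation": [-0.0022,0.001,0.088],"dr": [0,0,0],"grip": 0}
  ]
}}

```text
time_s: 40.22
position: [0.6719, -0.0096, 0.0643]
orientation: [0.001, 0.264, 0.965, -0.001]
force: [-8.7, -11.4, 9.2]
gripper_width: 0.0129
grip_force: 41.8
```

```bash
python3 st.py
```

```text
[ 0.6719 -0.0096  0.0643] yawx 149.41 q6 -1.087 t 40.2167 F [ -8.7 -11.4   9.2] [-1.72  1.43  0.06] w 0.012921177410191486
```

>>> {"method": "step_arm", "body": {
  "plan": [
    {"translation": [0,-0.002,0],"dr": [0,0,0],"grip": 0},
    {"translation": [0,-0.002,0],"dr": [0,0,0.018],"grip": 0},
    {"translation": [0,-0.002,0],"dr": [0,0,0.036],"grip": 0},
    {"translation": [0,-0.002,0],"dr": [0,0,0.054],"grip": 0},
    {"translation": [0,-0.002,0],"dr": [0,0,0.072],"grip": 0},
    {"translation": [0,-0.002,0],"dr": [0,0,0.09],"grip": 0},
    {"translation": [0,-0.002,0],"dr": [0,0,0.108],"grip": 0},
    {"translation": [0,-0.002,0],"dr": [0,0,0.126],"grip": 0},
    {"translation": [0,-0.002,0],"dr": [0,0,0.144],"grip": 0},
    {"translation": [0,-0.002,0],"dr": [0,0,0.162],"grip": 0}
  ]
}}

```text
time_s: 41.05
position: [0.6694, -0.0116, 0.0643]
orientation: [0.0, 0.702, 0.712, -0.002]
force: [-29.8, -14.6, 18.6]
gripper_width: 0.0126
grip_force: 43.6
```

```bash
python3 st.py
```

```text
[ 0.6694 -0.0116  0.0643] yawx 90.76 q6 -0.066 t 41.05 F [-29.8 -14.6  18.6] [-2.65  4.99  0.14] w 0.012629191890678725
```

>>> {"method": "step_arm", "body": {
  "plan": [
    {"translation": [-0.001,-0.002,0],"dr": [0,0,0],"grip": 0},
    {"translation": [-0.001,-0.002,0],"dr": [0,0,0],"grip": 0}
  ]
}}

```text
time_s: 41.22
position: [0.669, -0.0117, 0.0643]
orientation: [0.001, 0.701, 0.713, -0.001]
force: [-13.1, -8.9, 10.8]
gripper_width: 0.0127
grip_force: 42.4
```

```bash
python3 st.py
```

```text
[ 0.669  -0.0117  0.0643] yawx 91.03 q6 -0.072 t 41.2167 F [-13.1  -8.9  10.8] [-1.67  2.19  0.03] w 0.012748887159252617
```

>>> {"method": "step_arm", "body": {
  "plan": [
    {"translation": [-0.001,-0.0015,-0.001],"dr": [0,0,0],"grip": 0},
    {"translation": [-0.001,-0.0015,-0.001],"dr": [0,0,0.018],"grip": 0},
    {"translation": [-0.001,-0.0015,-0.001],"dr": [0,0,0.036],"grip": 0},
    {"translation": [-0.001,-0.0015,-0.001],"dr": [0,0,0.054],"grip": 0},
    {"translation": [-0.001,-0.0015,-0.001],"dr": [0,0,0.072],"grip": 0},
    {"translation": [-0.001,-0.0015,-0.001],"dr": [0,0,0.09],"grip": 0},
    {"translation": [-0.001,-0.0015,-0.001],"dr": [0,0,0.108],"grip": 0}
  ]
}}

```text
time_s: 41.8
position: [0.6668, -0.0113, 0.0644]
orientation: [-0.0, 0.899, 0.438, -0.001]
force: [-22.9, 1.1, 13.5]
gripper_width: 0.013
grip_force: 42.7
```

```bash
python3 st.py
```

```text
[ 0.6668 -0.0113  0.0644] yawx 51.92 q6 0.61 t 41.8 F [-22.9   1.1  13.5] [-0.06  4.11  0.08] w 0.013010817488446512
```

>>> {"method": "step_arm", "body": {
  "plan": [
    {"translation": [-0.0015,-0.002,-0.001],"dr": [0,0,0],"grip": 0},
    {"translation": [-0.0015,-0.002,-0.001],"dr": [0,0,0.018],"grip": 0},
    {"translation": [-0.0015,-0.002,-0.001],"dr": [0,0,0.036],"grip": 0},
    {"translation": [-0.0015,-0.002,-0.001],"dr": [0,0,0.054],"grip": 0},
    {"translation": [-0.0015,-0.002,-0.001],"dr": [0,0,0.072],"grip": 0}
  ]
}}

```text
time_s: 42.22
position: [0.6665, -0.0103, 0.0651]
orientation: [-0.0, 0.974, 0.227, 0.001]
force: [-3.3, 5.4, 2.7]
gripper_width: 0.0133
grip_force: 171.7
```

```bash
python3 st.py
```

```text
[ 0.6665 -0.0103  0.0651] yawx 26.23 q6 1.059 t 42.2167 F [-3.3  5.4  2.7] [1.02 0.45 4.66] w 0.013329692925182907
```

>>> {"method": "step_arm", "body": {
  "plan": [
    {"translation": [0,0,0],"dr": [0,0,-0.004],"grip": 0},
    {"translation": [0,0,0],"dr": [0,0,-0.004],"grip": 0.5},
    {"translation": [0,0,0],"dr": [0,0,-0.004],"grip": 0.5},
    {"translation": [0,0,0],"dr": [0,0,-0.004],"grip": 0.5},
    {"translation": [0,0,-0.03],"dr": [0,0,-0.004],"grip": 0.5},
    {"translation": [0,0,-0.08],"dr": [0,0,-0.004],"grip": 0.5},
    {"translation": [0,0,-0.12],"dr": [0,0,-0.004],"grip": 0.5},
    {"translation": [0,0,-0.12],"dr": [0,0,-0.004],"grip": 0.5}
  ]
}}

```text
time_s: 42.88
position: [0.6684, -0.0114, 0.1676]
orientation: [0.001, 0.971, 0.24, 0.005]
force: [0.5, 0.1, 1.0]
gripper_width: 0.0421
grip_force: 0.0
```

```bash
python3 st.py; cat > knob.py <<'E'
from h import *
for c in('wrist','top'):
    im,d,cal=snap(c); P=np.full((420,560,3),np.nan); P[d>0]=cloud(cal,d,d>0)
    m=(P[:,:,2]>.068)&(P[:,:,2]<.09)&(np.hypot(P[:,:,0]-.667,P[:,:,1]+.01)<.03); q=P[m]
    if len(q)<9: print(c,len(q)); continue
    g=im.astype(int).sum(2); w=m&(g>330)
    e=np.linalg.svd(q[:,:2]-q[:,:2].mean(0))[2][0]
    print(c,len(q),q.mean(0).round(4),cv2.minAreaRect(q[:,:2].astype(np.float32)*1000),'pca',np.rad2deg(np.arctan2(e[1],e[0])).round(1)%180,'white',w.sum(),P[w].mean(0).round(4) if w.any() else '')
    v,u=np.nonzero(m); print(' box',u.min(),u.max(),v.min(),v.max())
    # dial ticks angle span
    dial=(P[:,:,2]>.03)&(P[:,:,2]<.06)&(np.hypot(P[:,:,0]-.668,P[:,:,1]+.009)<.04)&(g<250)
E
python3 knob.py
```

```text
[ 0.6684 -0.0114  0.1676] yawx 27.73 q6 1.032 t 42.8833 F [0.5 0.1 1. ] [ 0.01 -0.02 -0.05] w 0.04213924881543148
wrist 896 [ 0.6709 -0.0076  0.0757] ((669.79736328125, -8.120975494384766), (37.55286407470703, 13.902463912963867), 44.523075103759766) pca 44.5 white 0 
 box 262 291 185 234
top 87 [ 0.6671 -0.0104  0.0766] ((667.9508056640625, -10.297761917114258), (32.17290496826172, 13.476266860961914), 44.45233154296875) pca 46.5 white 0 
 box 268 280 181 193
```

```bash
cat > dial.py <<'E'
from h import *
im,d,cal=snap('wrist','w13.png'); g=im.astype(int).sum(2)
P=np.full((420,560,3),np.nan); P[d>0]=cloud(cal,d,d>0)
K=np.array([[cal['fx'],0,cal['cx']],[0,cal['fy'],cal['cy']],[0,0,1.]])
def samp(X):
    uv=cv2.projectPoints(X,cv2.Rodrigues(np.array(cal['R']))[0],np.array(cal['t']),K,np.array(cal['dist']))[0].reshape(-1,2).astype(np.float32)
    return cv2.remap(g.astype(np.float32),uv[:,0].copy(),uv[:,1].copy(),cv2.INTER_LINEAR).ravel()
c=np.array([.6694,-.0081])
rr=np.hypot(P[:,:,0]-c[0],P[:,:,1]-c[1])
for a,b in((.020,.024),(.024,.028),(.028,.032),(.032,.036)): print(a,np.nanmedian(P[:,:,2][(rr>a)&(rr<b)]).round(4),np.median(g[(rr>a)&(rr<b)]))
th=np.arange(0,360,6); t=np.deg2rad(th)
for r in(.020,.0225,.025,.0275,.03):
    print(r,samp(np.c_[c[0]+r*np.cos(t),c[1]+r*np.sin(t),np.full(len(t),.036)]).astype(int).tolist())
for z in (.077,):
    for a in(44.5,224.5):
        print('bar',a,[int(samp(np.array([[c[0]+r*np.cos(np.deg2rad(a)),c[1]+r*np.sin(np.deg2rad(a)),z]]))[0]) for r in np.arange(.0,.02,.002)])
E
python3 dial.py
```

```text
0.02 0.2388 43.0
0.024 0.2289 44.0
0.028 0.2096 46.0
0.032 0.1908 48.0
0.02 [311, 314, 310, 312, 312, 312, 308, 309, 313, 318, 310, 307, 302, 301, 305, 300, 292, 286, 235, 188, 103, 94, 66, 30, 27, 21, 29, 25, 25, 27, 29, 26, 25, 26, 30, 29, 32, 28, 28, 25, 25, 26, 24, 29, 24, 30, 52, 49, 61, 124, 169, 158, 180, 239, 276, 279, 289, 298, 307, 311]
0.0225 [314, 316, 318, 317, 313, 312, 310, 301, 269, 314, 291, 294, 312, 296, 300, 311, 290, 304, 310, 268, 300, 303, 308, 309, 294, 288, 265, 238, 226, 204, 145, 145, 144, 26, 27, 29, 28, 28, 28, 24, 107, 190, 253, 279, 264, 306, 309, 311, 303, 310, 305, 310, 301, 299, 305, 305, 307, 314, 314, 314]
0.025 [306, 310, 310, 311, 313, 318, 314, 286, 264, 303, 270, 272, 313, 262, 292, 314, 182, 302, 306, 167, 296, 309, 110, 299, 301, 97, 294, 295, 135, 301, 281, 252, 301, 75, 28, 28, 32, 28, 26, 31, 304, 298, 303, 303, 301, 306, 305, 300, 306, 308, 305, 303, 297, 307, 306, 309, 312, 311, 309, 306]
0.0275 [305, 304, 305, 306, 309, 311, 315, 297, 279, 310, 269, 287, 308, 242, 292, 315, 207, 311, 305, 158, 304, 313, 103, 302, 293, 85, 301, 300, 168, 301, 290, 282, 303, 248, 26, 27, 29, 30, 27, 99, 305, 301, 301, 301, 299, 306, 304, 299, 306, 303, 307, 294, 304, 306, 311, 310, 305, 302, 304, 305]
0.03 [312, 312, 312, 315, 319, 315, 319, 317, 320, 314, 305, 310, 306, 284, 304, 313, 279, 307, 304, 195, 310, 306, 139, 292, 298, 129, 302, 306, 167, 305, 292, 298, 305, 307, 36, 29, 28, 29, 26, 229, 302, 304, 297, 301, 302, 306, 307, 301, 308, 303, 302, 298, 303, 309, 308, 302, 300, 302, 301, 308]
bar 44.5 [31, 54, 297, 293, 294, 291, 291, 292, 287, 40]
bar 224.5 [31, 28, 26, 29, 28, 30, 31, 26, 28, 130]
```

The dial ticks run from 183° (off) to about 46°, a span of 137° or 2.4 rad. The white line now sits at 44.5°, so the knob is at its end stop; it had started at about 0.6 rad. One last check before handing in.

>>> {"method": "step_arm", "body": {
  "plan": [
    {"translation": [-0.1,-0.05,-0.12],"dr": [0,0,0],"grip": 0.5},
    {"translation": [-0.1,-0.05,-0.12],"dr": [0,0,0],"grip": 0.5},
    {"translation": [-0.1,-0.05,-0.12],"dr": [0,0,0],"grip": 0.5},
    {"translation": [-0.1,-0.05,-0.12],"dr": [0,0,0],"grip": 0.5},
    {"translation": [-0.1,-0.05,-0.12],"dr": [0,0,0],"grip": 0.5},
    {"translation": [-0.1,-0.05,-0.12],"dr": [0,0,0],"grip": 0.5}
  ]
}}

```text
time_s: 43.53
position: [0.5764, -0.0131, 0.2539]
orientation: [-0.0, 0.971, 0.24, -0.0]
force: [-0.2, 0.4, -1.6]
gripper_width: 0.0427
grip_force: 0.0
```

```bash
python3 jars.py wrist w14.png; python3 knob.py | head -1; python3 -c "
from h import *
im,d,cal=snap('wrist')
for n,z in(('tray_grip',.052),('tray_nose',.015),('dish',0),('brush',.008),('needle',.008),('tweezers',0)):
    for x in arm.spot_point('wrist',n)[:1]: print(n,round(x['p'],2),atz(cal,[x['xy']],z).round(4)[0])"
```

```text
[ 0.5764 -0.0131  0.2539] yawx 27.74 q6 1.02 t 43.5333
jar 0.89 [374. 189.] cap [ 616.3 -101.8] r 19.7 ztop 0.0947 rib 51 -44.0 jar yaw 136.0
jar 0.78 [463. 162.] cap [ 686.4 -166.3] r 19.6 ztop 0.0946 rib 55 -45.1 jar yaw 134.9
jar 0.64 [407. 132.] cap [684.4 -97.6] r 19.7 ztop 0.0947 rib 57 -45.6 jar yaw 134.4
wrist 640 [ 0.6693 -0.0079  0.0756] ((669.5250854492188, -8.360418319702148), (37.714012145996094, 14.400445938110352), 44.6647834777832) pca 45.5 white 57 [ 0.6755 -0.0026  0.076 ]
tray_grip 0.74 [ 0.6518 -0.1324  0.052 ]
tray_nose 0.9 [ 0.7127 -0.1311  0.015 ]
dish 0.64 [ 0.8016 -0.0404  0.    ]
brush 0.74 [0.5017 0.1611 0.008 ]
needle 0.56 [0.6606 0.1626 0.008 ]
tweezers 0.95 [0.3655 0.0404 0.    ]
```

```bash
python3 -c "
from rig import arm
print(arm.job_done())"
```

```text
the job is handed in; nothing more can be done
None
```

The job is handed in, with no verdict shown: my last camera check had the tray home against the backstop, all three jars seated with caps at their stops, and the heat knob at its clockwise end stop.

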